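# Pin the milling-blank carrier to its index ring

### The job

Lock the milling-blank carrier: take the orange-handled locking pin from the rack, turn the round carrier plate until its pin hole lines up with the index hole hidden in the ring underneath (it is somewhere near the white mark on the foot, to be found by feel), and push the pin down through both, past the stiff catch, until its collar lies flat on the plate. Let go of it there. Leave the two hand drivers in the rack, and do not push the spare blank, the jar or the desk controller about.

Things in the scene. Friction and masses are not known exactly. Their poses are not given: they have to be found in the camera images.
- pin_center (a point): Locking pin, 86 mm tall, about 90 g, upright in one of the rack's three places; this point is on its axis half-way up, 43 mm above the tip; z up along it. From the tip: steel shank 12 mm diameter, 32 mm long (foot tapers to 8 mm over 3 mm), steel collar 24 mm diameter, 4 mm thick, orange round grip 16 mm diameter, 50 mm long with a steel band.
- plate_hole (a point): Centre of the mouth of the pin hole in the top face of the carrier plate, 76 mm from the turning axis; 13.5 mm diameter, straight through. The plate is an aluminium disc, 200 mm diameter, 12 mm thick, top 53 mm above the desk. It turns against light friction (0.1 N m) and stays where left. The hole starts 25 to 55 degrees anticlockwise (from above) of the white mark.
- pivot (a point): Point on the vertical turning axis of the carrier plate, at the height of the plate's top face. Around it on the plate: a blue clamp ring (116 mm diameter, 8 mm high) holding a white milling blank (98 mm diameter, 14 mm high).
- mark (a point): Middle of the white line (34 mm long) on the tab of the round grey foot, 18 mm above the desk, 127 mm from the axis. Pivot to this point is the mark's direction. The catch in the index hole, 8 mm down, yields at about 7 N and stays down; the pin then goes 11 mm further until its collar is flat on the plate. The foot is 228 mm in diameter and fixed.
- turn_knob (a point): Middle of the black upright knob (18 mm diameter, 30 mm high) on the carrier plate, opposite the pin hole, 76 mm from the axis; its top is 83 mm above the desk. The plate can be turned by it, or with the pin standing in the pin hole.
- pin: The locking pin again; origin at its tip, z up along it. The collar's underside is 32 mm above the tip. In the rack the collar rests on the rack's top.
- rack_top (a point): Centre of the top of the grey rack block (60 x 176 x 40 mm, fixed). Its three holes (15 mm diameter, 35 mm deep) lie in a row along its y axis, 55 mm apart; z up.
- driver_a_center (a point): Half-way up a hand driver with a black grip, same sizes as the pin, standing in the rack: leave it there.
- driver_b_center (a point): Half-way up a hand driver with a green grip, same sizes as the pin, standing in the rack: leave it there.
- spare_blank: Loose white milling blank lying on the desk, 98 mm diameter, 14 mm thick; origin at the centre of its underside. Leave it.
- jar: Loose glass jar with blue cap, 68 mm diameter, 85 mm tall; origin at the centre of its underside. Leave it.
- puck: Loose black and steel desk controller, 76 mm diameter, 50 mm tall; origin at the centre of its underside. Leave it.
- ring_top (a point): Point on the same axis at the height of the flat top of the fixed index ring (40 mm above the desk, 1 mm below the plate). Its index hole, hidden by the plate, is 15 mm in diameter, 76 mm from the axis, in a direction up to 10.5 degrees either side of the mark. A pin in the plate hole rests on this top until over the index hole, then can sink 8 mm to a catch.
Things that resemble listed ones, but are neither listed nor needed, are in the scene too. Leave any blue or purple look-alike of the pin alone.

How it is judged (in metres and radians):
At the end, for the whole second after the job is handed in: The pin stands upright (within 4.5 degrees) in the plate hole (axis within 4 mm), its collar flat on the plate (within 2.5 mm), at rest and released (horizontal distance between pin_center and plate_hole below 0.004 m and z of pin_center in the frame of plate_hole below 0.0135 m and angle between pin_center's own z axis and vertical below 0.08 rad and linear speed of pin below 0.02 m/s); the robot touches nothing.
It fails at once if a hand driver is taken from its place in the rack (moved more than 20 mm) (distance of any of driver_a_center, driver_b_center from where it was at the start of the episode above 0.02 m).
It fails at once if the spare blank, the jar or the desk controller is pushed more than 30 mm (distance of any of spare_blank, jar, puck from where it was at the start of the episode above 0.03 m).
It also fails if it takes over 58 s, if anything falls off the work surface, if the arm or the gripper's body presses on something with over 40 N, if the wrist force passes 120 N, or if a joint passes its speed limit or range.

### The arm

A 6-joint arm with a two-finger parallel gripper is mounted at the origin on the work surface. World frame = base frame: x ahead of the robot, y to its left, z up, the work surface at z = 0. Lengths are in mm, angles in rad, forces in N, time in s.
With the tool pointing down it reaches from about 325 to 900 mm from the base axis. Payload 6.1 kg.
Tool frame: the origin (TCP) lies at the very end of the fingers, on their centre line; the grasp point (between the pads) lies 19 mm behind it; z points along the fingers, y is the direction in which the jaws open and shut (so a half turn about z gives the same grasp; the last joint's range is limited). The gripper opens to 87 mm and grips with 3 to 60 N. Pads are 19 mm wide; open, the fingers measure 117 mm over their backs; the gripper's body (75 mm by 190 mm) begins 51 mm behind the grasp point.
Start: joints at [0.995, 0.22, 1.526, -0, 1.395, -0.126], TCP at [271.738, 562.827, 190.138] pointing down, gripper open.
Joint ranges: [-2.98, 2.98], [-0.91, 2.08], [0.09, 2.57], [-1.24, 4.39], [0.2, 2.65], [-2.68, 2.68]. Speed limits (rad/s): [2.57, 2.57, 3.01, 3.14, 3.14, 3.14].

### API

Orientations are given as a rotation vector (axis times angle).
In Python, from station import env, vision gives the robot as it stands.
- The arm moves only by the tool step_arm, never from a script. Its argument "deltas" is a list that holds one entry, the list of rows, each a list of 7 numbers: the shift along the tool's x, y, z in mm, then the turn, a rotation vector about the tool's x, y, z in degrees, then the opening, from 0 (shut) to 1 (fully open). In form: [[[x, y, z, ax, ay, az, claw], ...]]. A call has 1 to 10 rows; each row shifts and turns the pose as measured when the row begins, along the tool's axes as they then stand; what a row does not reach is not made up. A row lasts 1/12 s, in which the tool goes at most 41.7 mm and 7.16 degrees, less where a joint would pass 70% of its speed; a pose out of reach is approached as far as the arm can. A call is refused whole if a number of a shift passes 41.7 or a number of a turn 7.16, either way. A call with a gripper value outside its range is refused whole. The fingers move at their own pace and stop on an object; the grip force is fixed at half the most. Time passes only in rows, so rows that do not move let the fingers close. It gives the time, the measured TCP pose, the force and the opening at its end, in the units of the state.
- env.get_obs(): the state, without advancing time (a new reading comes with each control period).
- vision.snapshot(name): name is "side" or "top"; returns (picture, depth): 480x640x3 uint8, red, green, blue; 480x640 float32, mm along the optical axis (not along the pixel's ray), 0 where there is no reading.
- vision.calibration(name): a dict with "camera_matrix" (3x3 intrinsics, pixels), "view" (4x4, takes a point from world to camera coordinates). Camera axes: x right, y up, looking along -z (the intrinsics and any distortion apply to the point x, -y, -z); pixel columns grow to the right and rows downward; lengths in mm; the calibration is good to about 2 mm. A picture is of the moment at which its call begins. calibration takes no time and is no camera call.
- env.close_job(): hands the job in, once; it reports no verdict.
The state is a dict: "time": time; "qpos": joint angles; "qd": joint speeds; "joint_torque": joint torques, N m; "tool_pos": TCP position; "orientation": TCP orientation; "wrist_force": force on the tool from outside, world axes, zero at the start; "torque": the same for the moment, N m; "opening": finger opening in mm.
Only numpy, scipy, OpenCV 4.12 (cv2) and the standard library are available. Lean on these libraries where they do the work, as an engineer would, in place of code of your own. Each camera call takes 0.05 s, during which the arm holds its last target.

## Working session

There is one attempt and no reset: what is moved stays moved. The work goes in short steps, Python scripts to look and compute and a tool call to move; the robot and the scene stay as the last step left them, time stands still between calls to the robot, and variables do not carry over. Pictures are saved under pics/ and viewed, and the job is handed in when it is done.

Besides the shell and the picture viewer there is one more tool, called after "Call:" as name([rows], argument=value, ...), one row to a line, values as JSON. step_arm: Moves the arm, as the interface text tells. Its arguments: {"type":"object","properties":{"deltas":{"type":"array","items":{"type":"array","items":{"type":"array","items":{"type":"number"}}}}},"required":["deltas"]}

```bash
ls; mkdir -p pics
python3 - <<'E'
from station import env, vision
import cv2,numpy as np
print(env.get_obs())
for n in("side","top"):
    p,d=vision.snapshot(n); c=vision.calibration(n)
    print(n,c)
    cv2.imwrite(f"pics/{n}0.png",p[:,:,::-1]); np.savez(f"{n}0.npz",p=p,d=d)
E
```

```text
pics
{'time': 0.0, 'qpos': array([ 9.94894720e-01,  2.21226937e-01,  1.52760620e+00,  1.74899432e-05,
        1.39467196e+00, -1.26074803e-01]), 'qd': array([ 0.00094719, -0.0007415 , -0.00129746, -0.00044064,  0.00207574,
        0.00070291]), 'joint_torque': array([ 5.35655072e-04, -4.94620728e+01, -3.87372494e+01,  6.98441011e-02,
        5.73456532e-02, -1.59663878e-04]), 'tool_pos': array([271.37146597, 562.26791007, 189.03939643]), 'orientation': array([-7.00498290e-01, -3.06180764e+00,  2.81100536e-03]), 'wrist_force': array([ 0.11545607, -0.45244759,  0.52619303]), 'torque': array([-0.01720214, -0.02738574, -0.00601686]), 'opening': 87.1000606794864}
side {'camera_matrix': array([[443.88754637,   0.        , 315.58058442],
       [  0.        , 443.88754637, 244.54398817],
       [  0.        ,   0.        ,   1.        ]]), 'view': array([[-9.20621615e-01, -3.90058875e-01,  1.76044430e-02,
         5.11100028e+02],
       [ 2.76461536e-01, -6.19342631e-01,  7.34835848e-01,
        -2.07593522e+02],
       [-2.75726062e-01,  6.81372716e-01,  6.78016489e-01,
        -1.08428472e+03],
       [ 0.00000000e+00,  0.00000000e+00,  0.00000000e+00,
         1.00000000e+00]])}
top {'camera_matrix': array([[529.61791072,   0.        , 313.95416417],
       [  0.        , 529.61791072, 244.92577228],
       [  0.        ,   0.        ,   1.        ]]), 'view': array([[-2.39706191e-02, -9.99706483e-01, -3.51541359e-03,
        -1.28131789e+01],
       [ 9.95675909e-01, -2.41893666e-02,  8.96903497e-02,
        -5.70728580e+02],
       [-8.97490596e-02, -1.35027942e-03,  9.95963495e-01,
        -1.43274731e+03],
       [ 0.00000000e+00,  0.00000000e+00,  0.00000000e+00,
         1.00000000e+00]])}
```

View pics/side0.png

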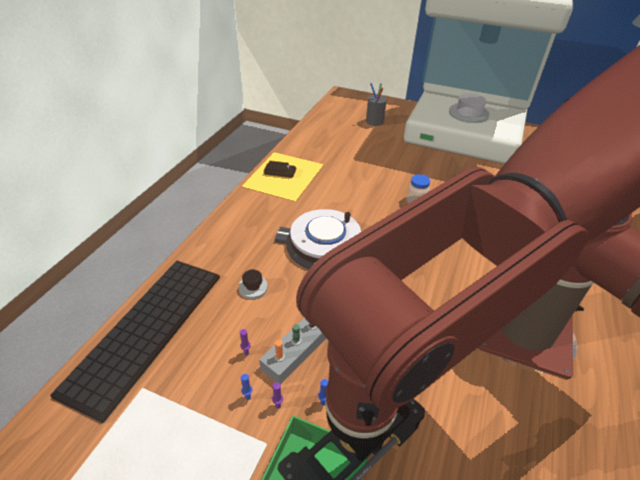

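View pics/top0.png

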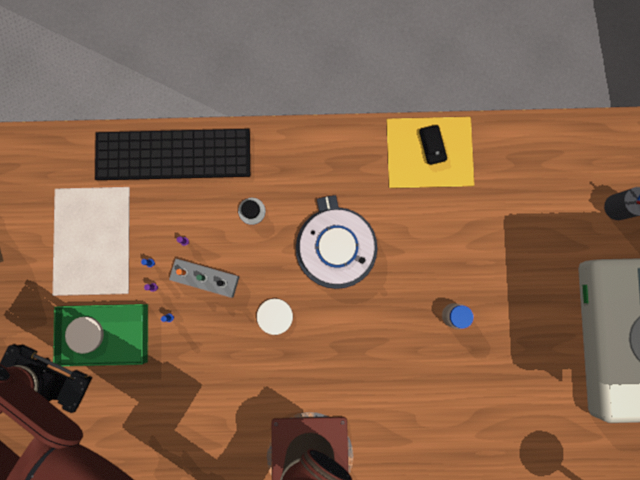

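The top view shows the rack at (204,277), with the orange grip at its left end (180,271), the green at (200,276) and the black at (220,282). The plate centre is near (337,246), with dark spots on it at (312,232) and (362,260). The mark tab is at (327,203). I'll enlarge both regions.

Run:
```python
import cv2,numpy as np
t=cv2.imread("pics/top0.png");s=cv2.imread("pics/side0.png")
a=cv2.resize(t[190:295,285:390],(400,400),interpolation=cv2.INTER_CUBIC)
b=cv2.resize(t[225:325,140:240],(400,400),interpolation=cv2.INTER_CUBIC)
cv2.imwrite("pics/crop1.png",np.hstack([a,b]))
b=cv2.resize(s[300:400,230:330],(400,400),interpolation=cv2.INTER_CUBIC)
a=cv2.resize(s[190:290,270:370],(400,400),interpolation=cv2.INTER_CUBIC)
cv2.imwrite("pics/crop2.png",np.hstack([a,b]))
```

```text
(no output)
```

View pics/crop1.png

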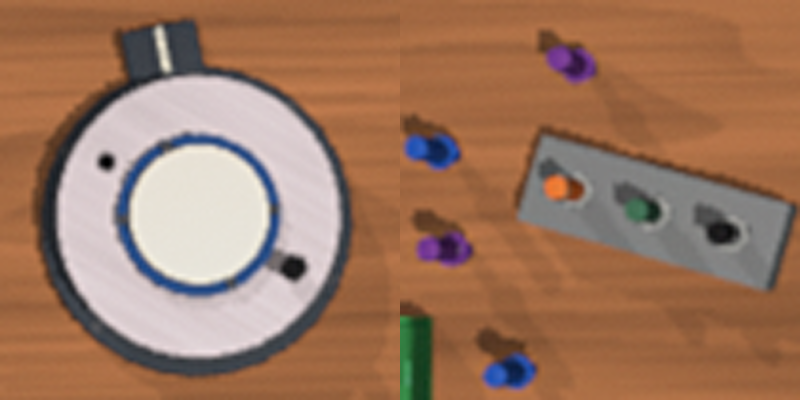

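View pics/crop2.png

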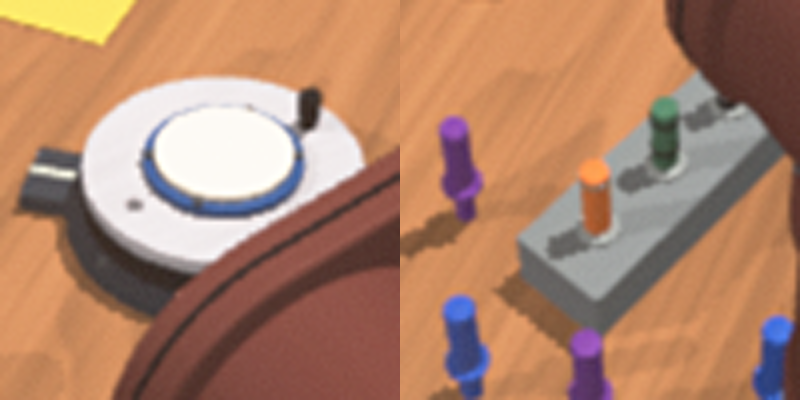

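The orange-gripped pin is in the rack's left hole, at top (180,271) and side (279,350). The green and black drivers fill the other two holes, and the purple and blue look-alikes stand outside the rack. Next I'll measure.

```bash
cat > h.py <<'E'
import cv2,numpy as np
from station import env,vision
def ray(n,uv):
    c=vision.calibration(n);K=np.array(c["camera_matrix"]);V=np.array(c["view"])
    d=np.linalg.inv(K)@np.array([uv[0],uv[1],1.]);d=np.array([d[0],-d[1],-d[2]])
    R=V[:3,:3];return -R.T@V[:3,3],R.T@d
def onz(n,uv,z):
    o,d=ray(n,uv);return o+d*(z-o[2])/d[2]
def tri(a,b):
    o1,d1=ray("top",a);o2,d2=ray("side",b)
    A=np.stack([d1,-d2],1);t=np.linalg.lstsq(A,o2-o1,rcond=None)[0]
    p,q=o1+d1*t[0],o2+d2*t[1];return (p+q)/2,np.linalg.norm(p-q)
def project(n,P):
    c=vision.calibration(n);p=np.array(c["view"])@np.append(P,1);x=np.array(c["camera_matrix"])@np.array([p[0],-p[1],-p[2]]);return x[:2]/x[2]
def comps(m,amin=5):
    n,l,s,c=cv2.connectedComponentsWithStats(m.astype(np.uint8));return [(int(s[i,4]),c[i].round(2),s[i,:4],l==i) for i in range(1,n) if s[i,4]>=amin]
E
python3 - <<'E'
from h import *
P=np.load("top0.npz")["p"];D=np.load("top0.npz")["d"];S=np.load("side0.npz")["p"]
def orange(I):
    h=cv2.cvtColor(I,cv2.COLOR_RGB2HSV);return (h[...,0]<14)&(h[...,1]>190)&(h[...,2]>150)
for n,I,b in(("top",P,(150,230,245,300)),("side",S,(260,330,300,370))):
    m=orange(I);k=np.zeros_like(m);k[b[2]:b[3],b[0]:b[1]]=1
    for a,c,s,_ in comps(m&k): print(n,a,c,s)
# plate light disc
h=cv2.cvtColor(P,cv2.COLOR_RGB2HSV)
m=(h[...,1]<50)&(h[...,2]>150);k=np.zeros_like(m);k[190:300,285:390]=1;m&=k
cs,_=cv2.findContours(m.astype(np.uint8),cv2.RETR_EXTERNAL,cv2.CHAIN_APPROX_NONE)
c=max(cs,key=cv2.contourArea)
W=np.array([onz("top",p+0.0,53)[:2] for p in c[:,0].astype(float)])
(e,(r1,r2),_)=cv2.fitEllipse(W.astype(np.float32));print("plate",e,r1,r2,cv2.fitEllipse(c))
# dark things on plate
g=P.max(2)
k[:]=0;k[225:240,305:320]=1
for a,cc,s,l in comps((g<110)&k,2):
    w=(140-g.astype(float))*l;ys,xs=np.nonzero(l);w=w[l];u=(xs@w/w.sum(),ys@w/w.sum());print("hole",a,u,onz("top",u,53))
k[:]=0;k[250:270,352:372]=1
for a,cc,s,l in comps((g<60)&k,2): print("knob",a,cc,s,onz("top",cc,83))
k[:]=0;k[192:212,315:342]=1
for a,cc,s,l in comps((P.min(2)>140)&k,2): print("mark",a,cc,s,onz("top",cc,18))
# rack
k[:]=0;k[250:300,160:245]=1
m=k&(h[...,1]<40)&(h[...,2]>70)&(h[...,2]<200)
mm=cv2.morphologyEx(m.astype(np.uint8),cv2.MORPH_CLOSE,np.ones((9,9)))
a,cc,s,l=max(comps(mm),key=lambda x:x[0])
c=max(cv2.findContours(l.astype(np.uint8),0,1)[0],key=cv2.contourArea)
W=np.array([onz("top",p,40)[:2] for p in c[:,0].astype(float)]);print("rack",cv2.minAreaRect(W.astype(np.float32)))
E
```

```text
top 14 [178.5  271.29] [177 270   4   4]
plate (563.085693359375, -87.69979095458984) 198.0086669921875 198.3194580078125 ((336.6159362792969, 246.3386688232422), (72.99671173095703, 73.48371124267578), 115.06773376464844)
hole 2 (np.float64(305.0), np.float64(225.3655172413793)) [621.60113691  -3.62682549  53.        ]
hole 13 (np.float64(312.50127011007623), np.float64(232.0956816257409)) [602.75193215 -23.52079158  53.        ]
knob 24 [361.33 259.88] [359 258   6   5] [ 522.46108706 -150.61789383   83.        ]
mark 28 [327.29 202.71] [326 197   4  12] [688.17061471 -66.57011726  18.        ]
mark 28 [334.36 210.57] [326 210  16   2] [665.56523706 -85.66476025  18.        ]
rack ((487.4021301269531, 274.59429931640625), (179.6932373046875, 59.638668060302734), 72.51209259033203)
```

Run:
```python
from h import *
P=np.load("top0.npz")["p"];S=np.load("side0.npz")["p"]
for n,I,b in(("top",P,(170,195,260,282)),("side",S,(270,290,335,365))):
    h=cv2.cvtColor(I,cv2.COLOR_RGB2HSV);m=(h[...,0]<12)&(h[...,1]>165)&(h[...,2]>110);k=np.zeros_like(m);k[b[2]:b[3],b[0]:b[1]]=1
    for a,c,s,l in comps(m&k): print(n,a,c,s); 
    h=h[b[2]:b[3],b[0]:b[1]]
    if n=="top": print(h[6:18,3:20,1]); print(h[6:18,3:20,2])
    else:
        print(h[:,3:17,0]);print(h[:,3:17,1])
r=np.array([487.4,274.6])
u=np.array([np.cos(np.radians(72.5)),np.sin(np.radians(72.5))])
for k in(-1,0,1):
    p=r+55*k*u; print(k,p,[project("top",[*p,z]).round(1) for z in(40,94)],[project("side",[*p,z]).round(1) for z in(44,94)])
```

```text
top 26 [180.23 271.58] [177 269   9   6]
[[ 30   2  10   3   7   7   5   4   4   2   2   2   2   0   2   2   4]
 [ 16   7  10  13  22  20   9  14   9   4   2   0   0   2   2   2   2]
 [  4   2  19  16  44  94  79  41   3   0   2   3   4   2   2   0   0]
 [  4   8   8  88 171 189 166 145 112  71  37  21   8   5   2   0   2]
 [  6   8  26 147 196 199 196 193 175 163 174  95  43  17   4   0   0]
 [  4   8  46 156 198 198 193 193 189 184 224 207 125  29   7   2   2]
 [  4   8  28 153 201 198 195 193 176 169 212 216 166  36   5   4   2]
 [  4   8   2 115 184 199 198 186 160 166 216 209 133  38   7   4   0]
 [  4   6   8  41 113 157 178 152 133 162 178 140  64  17   6   2   0]
 [  0   2   6   6  17  38  35  24  27  36  44  37  16   8   4   2   2]
 [  2   2   0   4   6   4   8  10   4   4   4   5   6   2   2   0   2]
 [  2   2   0   0   0   4   0   2   0   2   2   4   2   4   2   4   2]]
[[118 107  79  77  77  78  94 119 131 131 130 128 128 128 129 129 130]
 [125 109  79  78  80  77  81  94 119 130 130 132 129 128 131 129 130]
 [129 107  80  78  86 103 123 113  99 110 138 152 139 126 129 12
[... 3887 characters left out ...]
 6   8  15  25  21   9  12   7   2   3   3   5]
 [ 12  15   9   8   9   6   7   7   8   7   5   7   2   3]
 [ 10  13  13  12   6   5   7   6   4   5   5   3   3   5]
 [ 13   9   7   6   3   2   2   5   3   3   5   3   6   5]
 [  6   3   6   3   3   2   3   3   5   5   5   3   5   2]
 [  2   3   5   3   5   5   5   5   3   3   3   3   3   3]]
-1 [470.86118103 222.14556771] [array([223.1, 283.2]), array([219.5, 282.8])] [array([312., 323.]), array([312.3, 309.4])]
0 [487.4 274.6] [array([203.7, 277.5]), array([199.3, 277. ])] [array([296.1, 337.9]), array([295.8, 324.3])]
1 [503.93881897 327.05443229] [array([184.4, 271.9]), array([179.3, 271.1])] [array([279.2, 353.6]), array([278.3, 340.2])]
```

Run:
```python
from h import *
print(onz("top",(178.6,271.3),94),onz("side",(277.4,342),94),tri((178.6,271.3),(277.4,342)))
print("grip bottom/collar",onz("side",(278.8,357.5),44))
S=np.load("side0.npz")["p"]
print("hole side", [project("side",[602.7,-23.5,53])],project("side",[563.1,-87.7,53]),project("side",[688,-66.6,18]))
from scipy.spatial.transform import Rotation as R
o=env.get_obs();print(R.from_rotvec(o["orientation"]).as_matrix().round(3),o["tool_pos"],o["time"])
```

```text
[503.46892467 328.78590206  94.        ] [503.52339625 331.92543164  94.        ] (array([504.12775514, 329.81754629,  90.75885551]), np.float64(1.0801268946145757))
grip bottom/collar [500.29072453 336.1529994   44.        ]
hole side [array([303.43886382, 240.02385021])] [325.36195968 230.01744726] [282.98316161 231.94982279]
[[-0.901  0.435 -0.001]
 [ 0.435  0.901 -0.001]
 [ 0.    -0.002 -1.   ]] [271.44028197 562.32716412 189.16210099] 0.1
```

Measured points:

| Point | Position (mm) | Check |
|---|---|---|
| Pin | (503.5, 329) | The rack hole is predicted at (504, 327) |
| Pivot | (563, -88) | Fitted plate diameter is 198 |
| Hole | (602.8, -23.5) | Radius 75.5, direction 58.3° |
| Knob | (522.5, -150.6) | Radius 75, opposite the hole |
| Mark | (688.2, -66.6) | Radius 127, direction 9.6° |

So the hole starts 48° from the mark, and all of these agree with the sizes given. I'll move above the pin.

Call:
step_arm([
  [[-31,-11,0,0,0,0,0.4],[-31,-11,0,0,0,0,0.4],[-31,-11,0,0,0,0,0.4],[-31,-11,0,0,0,0,0.4],[-31,-11,0,0,0,0,0.4],[-31,-11,0,0,0,0,0.4],[-31,-11,0,0,0,0,0.4],[-31,-11,0,0,0,0,0.4],[-31,-11,0,0,0,0,0.4],[-31,-11,0,0,0,0,0.4]],
])

```text
time: 0.93
tool_pos: [504.1, 322.6, 182.7]
orientation: [-0.679, -3.059, 0.011]
wrist_force: [1.2, -0.3, -0.8]
opening: 36.4
```

```bash
cat >> h.py <<'E'
from scipy.spatial.transform import Rotation as R
def to(P):
    o=env.get_obs();M=R.from_rotvec(o["orientation"]).as_matrix();d=np.array(P)-o["tool_pos"]
    print("t",round(o["time"],2),"tcp",o["tool_pos"].round(1),"jaw",np.degrees(np.arctan2(M[1,1],M[0,1])).round(1),"z",M[:,2].round(3),"F",o["wrist_force"].round(1),"T",o["torque"].round(2),"open",round(o["opening"],1),"tool delta",(M.T@d).round(1))
    return M
E
python3 - <<'E'
from h import *
to([503.5,329,60])
p,d=vision.snapshot("top"); cv2.imwrite("pics/t1.png",cv2.resize(p[210:330,130:290],(800,600),interpolation=cv2.INTER_CUBIC)[:,:,::-1])
p,d=vision.snapshot("side"); cv2.imwrite("pics/s1.png",p[:,:,::-1])
E
```

```text
t 0.93 tcp [504.1 322.6 182.7] jaw 65.0 z [-0.01  -0.005 -1.   ] F [ 1.2 -0.3 -0.8] T [0.03 0.   0.01] open 36.4 tool delta [  2.4   6.6 122.7]
```

View pics/s1.png

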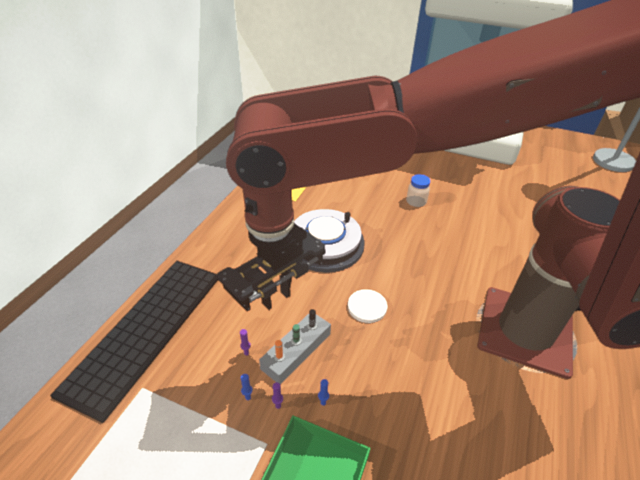

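The side view shows the gripper clear above the rack, with the fingertips near (270,297). I'll go part-way down while aligning.

Call:
step_arm([
  [[2.4,6.6,0,0,0,0,0.4],[0,0,25,0,0,0,0.4],[0,0,25,0,0,0,0.4],[0,0,15,0,0,0,0.4],[0,0,0,0,0,0,0.4]],
])

```text
time: 1.45
tool_pos: [506.0, 330.3, 115.8]
orientation: [-0.69, -3.058, 0.009]
wrist_force: [-0.8, -0.2, -1.3]
opening: 34.6
```

Run:
```python
from h import *
to([503.5,329,60])
p,d=vision.snapshot("side"); cv2.imwrite("pics/s2.png",cv2.resize(p[240:390,220:380],(800,600),interpolation=cv2.INTER_CUBIC)[:,:,::-1])
```

```text
t 1.45 tcp [506.  330.3 115.8] jaw 64.6 z [-0.008 -0.004 -1.   ] F [-0.8 -0.2 -1.3] T [-0.05  0.04  0.02] open 34.6 tool delta [ 1.4 -1.8 55.9]
```

View pics/s2.png

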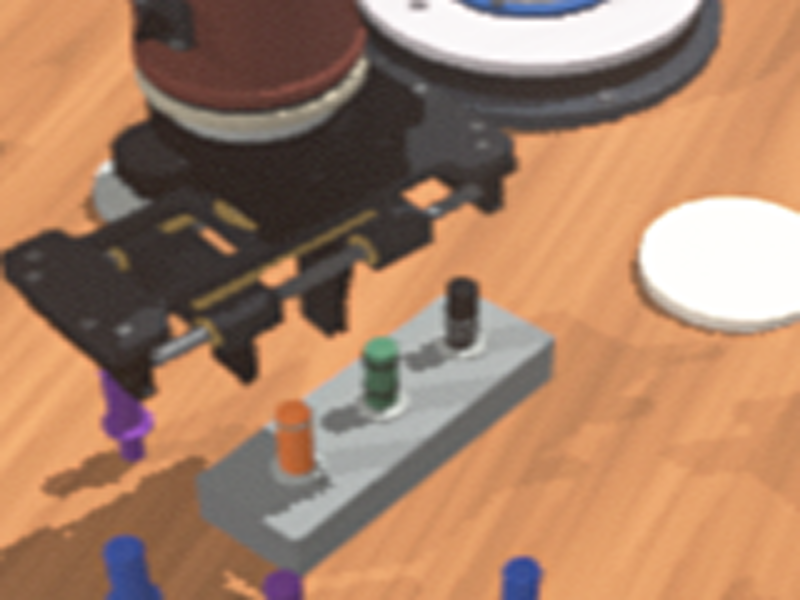

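The fingertips are at about (268,334) and (286,322), straddling the pin line at (279,345), and they clear the green driver. I'll descend and close.

Call:
step_arm([
  [[1.4,-1.8,15,0,0,0,0.4],[0,0,18,0,0,0,0.4],[0,0,15,0,0,0,0.4],[0,0,4,0,0,0,0.4]],
])

```text
time: 1.83
tool_pos: [505.3, 335.6, 70.2]
orientation: [0.684, 3.066, 0.002]
wrist_force: [-0.8, 0.8, -0.8]
opening: 34.7
```

Run:
```python
from h import *
to([503.5,329,60])
p,d=vision.snapshot("side"); cv2.imwrite("pics/s3.png",cv2.resize(p[240:390,220:380],(800,600),interpolation=cv2.INTER_CUBIC)[:,:,::-1])
```

```text
t 1.83 tcp [505.3 335.6  70.2] jaw 64.9 z [ 0.001  0.001 -1.   ] F [-0.8  0.8 -0.8] T [-0.09  0.01 -0.04] open 34.7 tool delta [-1.2 -6.7 10.1]
```

View pics/s3.png

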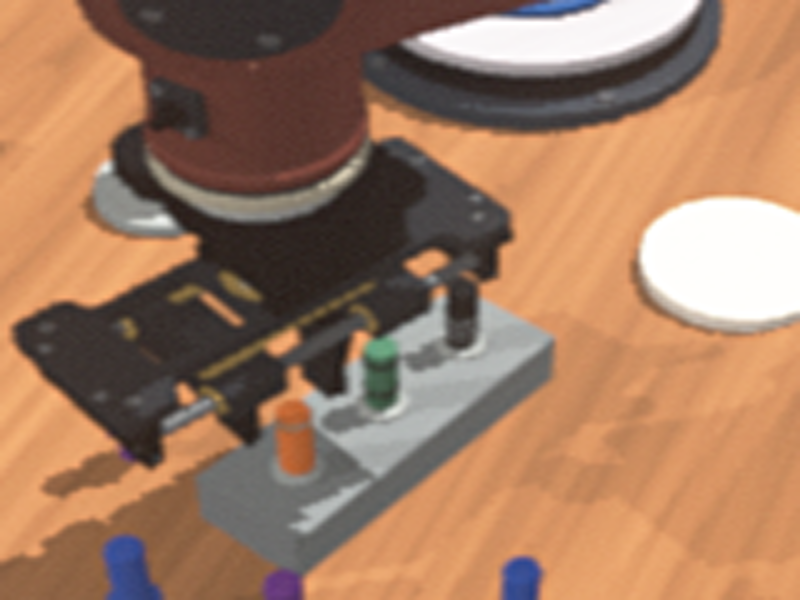

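Run:
```python
from h import *
M=to([503.5,329,60])
o=env.get_obs()
t=o["tool_pos"]
def cr(u): return ((u[0]-220)*5,(u[1]-240)*4)
for s in(-1,1):
  for q in (0,17.3,32): print(s,q,cr(project("side",t+M[:,1]*s*q)))
for z in(44,70,94): print(z,cr(project("side",[503.5,329,z])))
for n in("side","top"):
  p,d=vision.snapshot(n)
  np.savez(n+"3.npz",p=p,d=d)
  if n=="top": cv2.imwrite("pics/t3.png",cv2.resize(p[225:325,120:253],(798,600),interpolation=cv2.INTER_CUBIC)[:,:,::-1])
```

```text
t 1.88 tcp [505.5 335.8  70.6] jaw 64.9 z [ 0.001  0.002 -1.   ] F [-0.9 -0.6 -0.2] T [-0.   -0.02 -0.03] open 34.8 tool delta [-1.1 -7.  10.5]
-1 0 (np.float64(281.029953298453), np.float64(438.05663433219956))
-1 17.3 (np.float64(312.7091623021431), np.float64(420.04421855167084))
-1 32 (np.float64(339.1792005485229), np.float64(404.99367437410797))
1 0 (np.float64(281.029953298453), np.float64(438.05663433219956))
1 17.3 (np.float64(248.76548728601648), np.float64(456.40182018217))
1 32 (np.float64(220.87788343791573), np.float64(472.25837504678657))
44 (np.float64(294.71621531708564), np.float64(457.57286107924347))
70 (np.float64(292.3899208308575), np.float64(430.0606604916927))
94 (np.float64(290.16473171906625), np.float64(403.7441947341247))
```

View pics/t3.png

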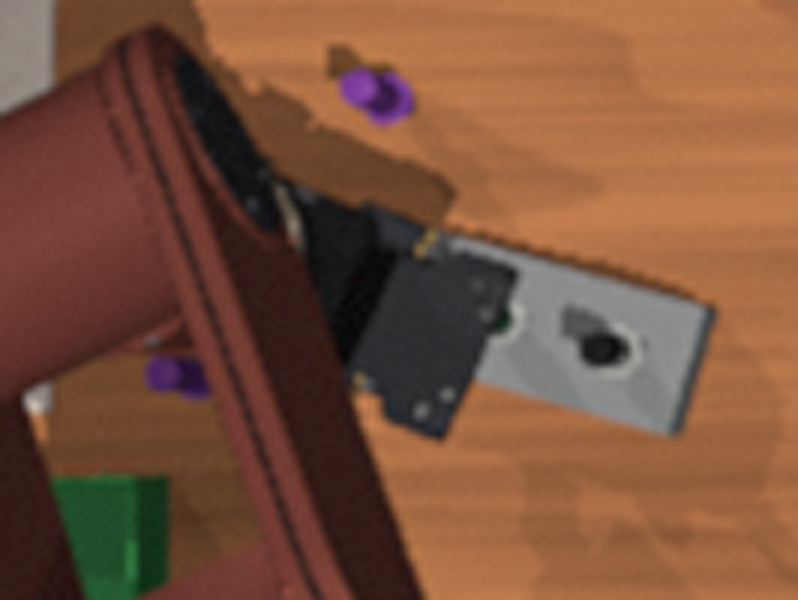

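Run:
```python
from h import *
z=np.load("side3.npz");p,d=z["p"],z["d"]
c=p[310:370,245:325].astype(float);c=np.clip((c/255)**.5*255,0,255).astype(np.uint8)
cv2.imwrite("pics/s3b.png",cv2.resize(c,(800,600),interpolation=cv2.INTER_CUBIC)[:,:,::-1])
# world map of depth points
cal=vision.calibration("side");V=np.array(cal["view"]);K=np.array(cal["camera_matrix"])
yy,xx=np.mgrid[310:370,245:325]
D=d[310:370,245:325]
X=(xx-K[0,2])/K[0,0]*D;Y=(yy-K[1,2])/K[1,1]*D
C=np.stack([X,-Y,-D],-1)-V[:3,3]
W=C@V[:3,:3]
for v in range(318,364,3):
    print(v,[tuple(int(round(q)) for q in W[v-310,u-245]) for u in range(262,296,3)])
```

```text
318 [(519, 357, 196), (596, 224, 1), (501, 364, 214), (496, 363, 216), (490, 362, 217), (486, 358, 214), (483, 352, 210), (481, 344, 202), (487, 321, 170), (477, 326, 182), (469, 329, 189), (461, 332, 197)]
321 [(516, 363, 196), (511, 361, 196), (498, 372, 216), (493, 369, 215), (489, 364, 211), (486, 358, 206), (501, 320, 153), (496, 316, 151), (476, 342, 192), (471, 338, 189), (466, 335, 189), (460, 334, 191)]
324 [(504, 383, 217), (499, 381, 218), (495, 377, 214), (492, 371, 209), (491, 362, 199), (561, 229, 0), (502, 320, 142), (479, 349, 189), (474, 346, 189), (482, 317, 149), (528, 212, -2), (461, 333, 180)]
327 [(501, 388, 216), (497, 384, 213), (495, 378, 206), (493, 371, 199), (563, 240, 2), (486, 361, 191), (480, 358, 191), (477, 354, 187), (487, 322, 143), (483, 316, 138), (494, 281, 89), (486, 282, 94)]
330 [(501, 389, 209), (499, 383, 201), (496, 377, 195), (489, 377, 199), (486, 372, 195), (483, 365, 188), (504, 317, 117), (494, 323, 130), (487, 323, 134), (526, 234, 2), (493, 283, 81), (484, 287, 91)]
333 [(502, 389, 198), (498, 385, 195), (493, 384, 197), (487, 382, 1
[... 1422 characters left out ...]
03, 339, 59), (496, 338, 62), (496, 325, 45), (491, 320, 40), (485, 316, 39), (479, 315, 41), (473, 312, 40)]
357 [(535, 348, 41), (530, 345, 40), (523, 343, 42), (518, 339, 40), (511, 338, 41), (502, 340, 51), (497, 337, 50), (493, 330, 41), (488, 327, 40), (481, 325, 42), (475, 322, 41), (470, 319, 40)]
360 [(532, 354, 40), (526, 351, 39), (520, 349, 39), (515, 345, 38), (508, 344, 40), (501, 343, 43), (495, 340, 43), (490, 336, 41), (484, 334, 41), (479, 330, 40), (472, 329, 43), (467, 325, 39)]
363 [(531, 358, 34), (523, 358, 39), (517, 354, 38), (511, 353, 39), (505, 350, 39), (500, 346, 37), (494, 344, 38), (487, 343, 41), (481, 340, 39), (475, 339, 42), (470, 333, 37), (468, 322, 22)]
```

View pics/s3b.png

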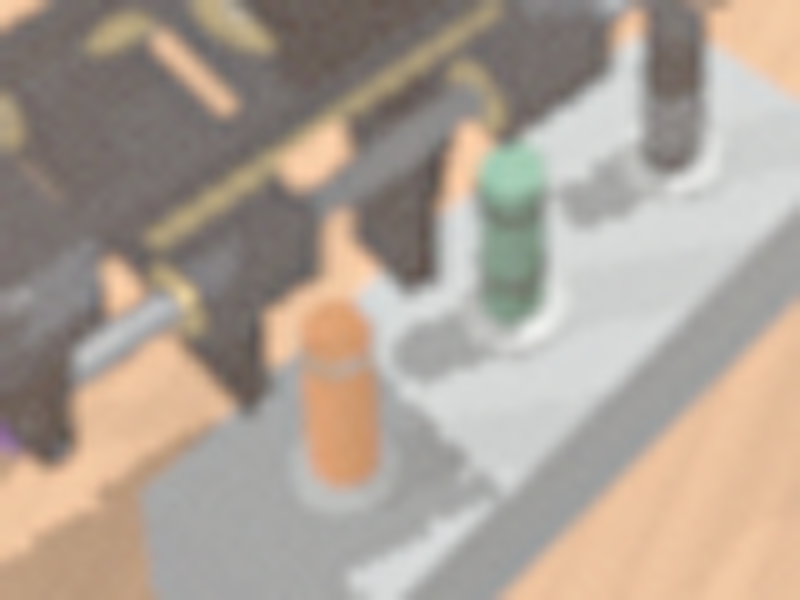

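Measured by depth in the side view, the fingertips end at z≈105 at crop (250,410) and (420,285), but the reported TCP z is 70. The xy agrees. I need to settle that before grasping. I'll centre on the pin, then look again from both depth maps.

Call:
step_arm([
  [[-1,-7,0,0,0,0,0.4],[0,0,0,0,0,0,0.4]],
])

```text
time: 2.15
tool_pos: [506.0, 329.9, 75.3]
orientation: [0.681, 3.061, 0.008]
wrist_force: [-0.1, 1.1, -0.7]
opening: 34.6
```

```bash
cat >> h.py <<'E'
def cloud(n,p,d):
    c=vision.calibration(n);V=np.array(c["view"]);K=np.array(c["camera_matrix"])
    yy,xx=np.mgrid[0:480,0:640]
    C=np.stack([(xx-K[0,2])/K[0,0]*d,-(yy-K[1,2])/K[1,1]*d,-d],-1)-V[:3,3]
    return C@V[:3,:3]
E
python3 - <<'E'
from h import *
M=to([503.5,329,60]);o=env.get_obs();t=o["tool_pos"]
print(o["qpos"].round(4))
p,d=vision.snapshot("side");W=cloud("side",p,d);L=(W-t)@M
ok=(d>0)&(abs(L[...,0])<60)&(abs(L[...,1])<120)&(p.max(2)<90)&(W[...,2]>50)
for a in range(-110,111,10):
    s=ok&(abs(L[...,1]-a)<5)
    if s.sum()>3: print(a,s.sum(),"lowest z",np.percentile(W[s][:,2],3).round(),"toolx range",np.percentile(L[s][:,0],[5,95]).round())
cv2.imwrite("pics/s4.png",cv2.resize(p[310:370,245:325],(800,600),interpolation=cv2.INTER_CUBIC)[:,:,::-1])
E
```

```text
t 2.15 tcp [506.  329.9  75.3] jaw 64.9 z [ 0.007  0.004 -1.   ] F [-0.1  1.1 -0.7] T [-0.02  0.    0.01] open 34.6 tool delta [ 2.  -2.  15.2]
[ 4.4680e-01  2.6990e-01  1.6925e+00  8.0000e-04  1.1714e+00 -6.8640e-01]
-110 40 lowest z 54.0 toolx range [-13.  35.]
-100 43 lowest z 52.0 toolx range [-10.  25.]
-90 81 lowest z 206.0 toolx range [-27.  39.]
-80 131 lowest z 183.0 toolx range [ 4. 39.]
-70 99 lowest z 193.0 toolx range [ 8. 38.]
-60 76 lowest z 193.0 toolx range [-7. 31.]
-50 125 lowest z 55.0 toolx range [-8. 38.]
-40 182 lowest z 189.0 toolx range [17. 39.]
-30 178 lowest z 187.0 toolx range [22. 39.]
-20 249 lowest z 114.0 toolx range [-1. 39.]
-10 137 lowest z 193.0 toolx range [26. 39.]
0 210 lowest z 193.0 toolx range [26. 40.]
10 350 lowest z 194.0 toolx range [-8. 39.]
20 359 lowest z 128.0 toolx range [-16.  36.]
30 554 lowest z 127.0 toolx range [-16.  59.]
40 665 lowest z 197.0 toolx range [-17.  53.]
50 488 lowest z 188.0 toolx range [-18.  45.]
60 246 lowest z 214.0 toolx range [-17.  37.]
70 159 lowest z 217.0 toolx range [-25.  33.]
80 211 lowest z 193.0 toolx range [-28.  39.]
90 259 lowest z 183.0 toolx range [-26.  39.]
100 52 lowest z 211.0 toolx range [-21.  33.]
```

View pics/s4.png

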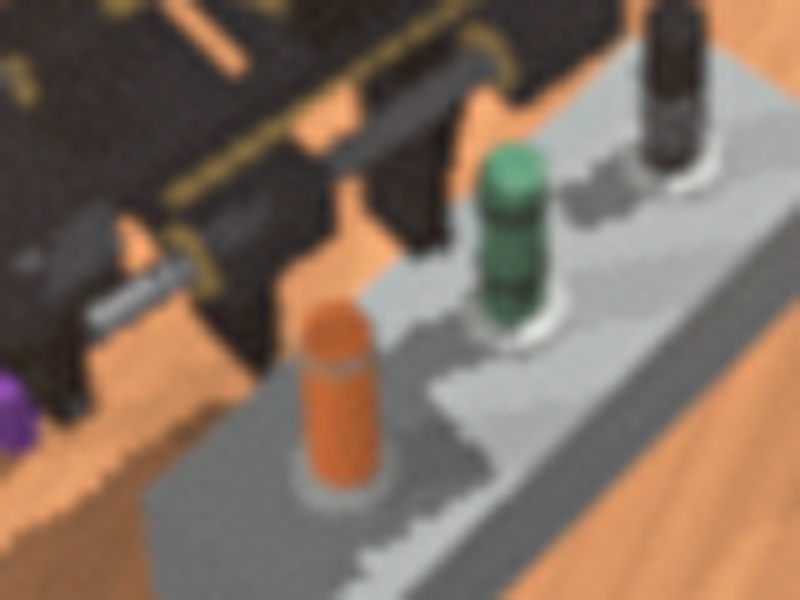

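The fingertips still measure z≈110 visually against 75 reported, and the visible finger length from body to tip (about 75 mm) fits the gripper. A harmless closing test will decide it. If the fingers shut past 16 mm, they are above the pin top (94).

Call:
step_arm([
  [[2,-2,0,0,0,0,0.4],[0,0,0,0,0,0,0.1],[0,0,0,0,0,0,0.1],[0,0,0,0,0,0,0.1],[0,0,0,0,0,0,0.1],[0,0,0,0,0,0,0.1]],
])

```text
time: 2.7
tool_pos: [505.4, 329.8, 78.8]
orientation: [0.682, 3.056, 0.015]
wrist_force: [0.0, -0.1, 0.6]
opening: 12.0
```

Run:
```python
from h import *
M=to([503.5,329,60]);o=env.get_obs();t=o["tool_pos"]
p,d=vision.snapshot("side");np.savez("side5.npz",p=p,d=d)
cv2.imwrite("pics/s5.png",cv2.resize(p[310:370,245:325],(800,600),interpolation=cv2.INTER_CUBIC)[:,:,::-1])
```

```text
t 2.7 tcp [505.4 329.8  78.8] jaw 64.8 z [ 0.012  0.007 -1.   ] F [ 0.  -0.1  0.6] T [-0.01  0.02 -0.01] open 12.0 tool delta [ 1.5 -1.7 18.7]
```

View pics/s5.png

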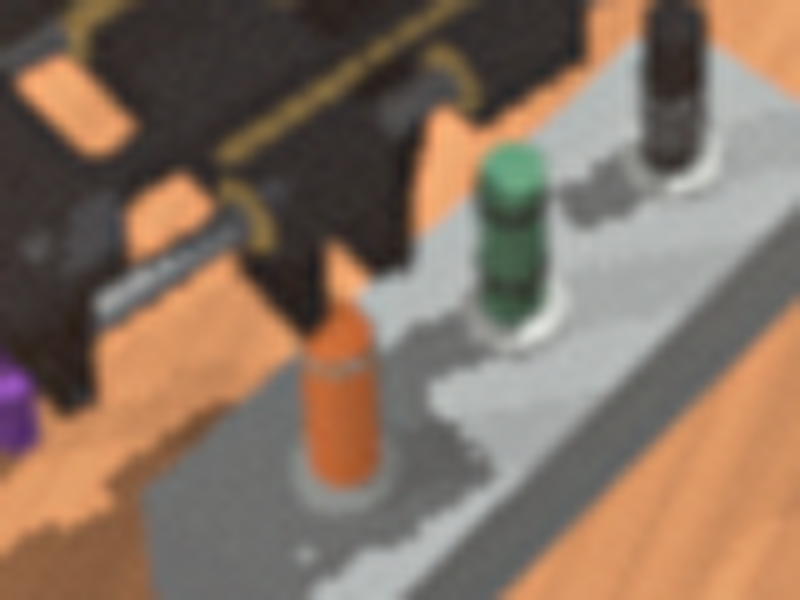

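The opening reached 12 mm with no contact, so the fingers really are above the pin and the reported z is too low by about 35 mm. I'll quantify that using the finger points in depth.

Run:
```python
from h import *
M=to([503.5,329,60]);t=np.array([505.4,329.8,78.8])
for z in (79,95,105,115,125): print(z,project("side",t+M[:,0]*9.5+[0,0,z-78.8]).round(1), project("side",t+[0,0,z-78.8]).round(1))
z=np.load("side5.npz");p,d=z["p"],z["d"];W=cloud("side",p,d)
for v in range(328,348,1):
    print(v,[ (u,*W[v,u].round().astype(int)) for u in range(268,290,2) if p[v,u].max()<80])
```

```text
t 2.75 tcp [505.3 329.8  78.7] jaw 64.8 z [ 0.012  0.007 -1.   ] F [0.6 0.4 0. ] T [ 0.02 -0.   -0.01] open 10.6 tool delta [ 1.5 -1.7 18.7]
79 [280.1 347.9] [277.3 345.1]
95 [279.9 343.5] [277.  340.6]
105 [279.7 340.7] [276.8 337.8]
115 [279.5 337.9] [276.6 335. ]
125 [279.3 335. ] [276.4 332.1]
328 [(270, np.int64(490), np.int64(379), np.int64(208)), (272, np.int64(487), np.int64(376), np.int64(206)), (274, np.int64(485), np.int64(373), np.int64(203)), (276, np.int64(482), np.int64(372), np.int64(203)), (278, np.int64(479), np.int64(368), np.int64(200)), (280, np.int64(478), np.int64(363), np.int64(195)), (282, np.int64(475), np.int64(361), np.int64(193)), (284, np.int64(491), np.int64(323), np.int64(139))]
329 [(272, np.int64(486), np.int64(378), np.int64(206)), (274, np.int64(483), np.int64(376), np.int64(205)), (276, np.int64(481), np.int64(373), np.int64(202)), (278, np.int64(479), np.int64(369), np.int64(198)), (280, np.int64(477), np.int64(364), np.int64(193)), (282, np.int64(475), np.int64(361), np.int64(190)), (284, np.int64(490), np.int64(325), np.int64(137))]
330 [(272, 
[... 2456 characters left out ...]
 np.int64(134)), (276, np.int64(498), np.int64(346), np.int64(132))]
338 [(272, np.int64(508), np.int64(345), np.int64(122)), (274, np.int64(501), np.int64(348), np.int64(130)), (276, np.int64(498), np.int64(346), np.int64(129))]
339 [(272, np.int64(509), np.int64(344), np.int64(118)), (274, np.int64(501), np.int64(348), np.int64(127)), (276, np.int64(499), np.int64(345), np.int64(125))]
340 [(274, np.int64(502), np.int64(348), np.int64(123)), (276, np.int64(498), np.int64(346), np.int64(122))]
341 [(274, np.int64(502), np.int64(348), np.int64(119)), (276, np.int64(499), np.int64(345), np.int64(117))]
342 [(276, np.int64(498), np.int64(346), np.int64(116))]
343 []
344 []
345 []
346 []
347 []
```

Both finger corners end at z≈113 with 79 reported, so the true z is about the reported z plus 35. The xy agrees within 2 mm. I'll reopen, descend to about 45 reported (80 true) and look.

Call:
step_arm([
  [[1.5,-1,0,0,0,0,0.4],[0,0,0,0,0,0,0.4],[0,0,0,0,0,0,0.4],[0,0,15,0,0,0,0.4],[0,0,15,0,0,0,0.4],[0,0,5,0,0,0,0.4]],
])

```text
time: 3.25
tool_pos: [505.5, 330.7, 44.8]
orientation: [0.681, 3.053, 0.019]
wrist_force: [-0.6, -1.1, -0.8]
opening: 33.9
```

Run:
```python
from h import *
M=to([503.5,329,25])
p,d=vision.snapshot("side");np.savez("side6.npz",p=p,d=d)
cv2.imwrite("pics/s6.png",cv2.resize(p[310:370,245:325],(800,600),interpolation=cv2.INTER_CUBIC)[:,:,::-1])
```

```text
t 3.25 tcp [505.5 330.7  44.8] jaw 64.8 z [ 0.016  0.009 -1.   ] F [-0.6 -1.1 -0.8] T [-0.01 -0.   -0.01] open 33.9 tool delta [ 1.3 -2.7 19.8]
```

View pics/s6.png

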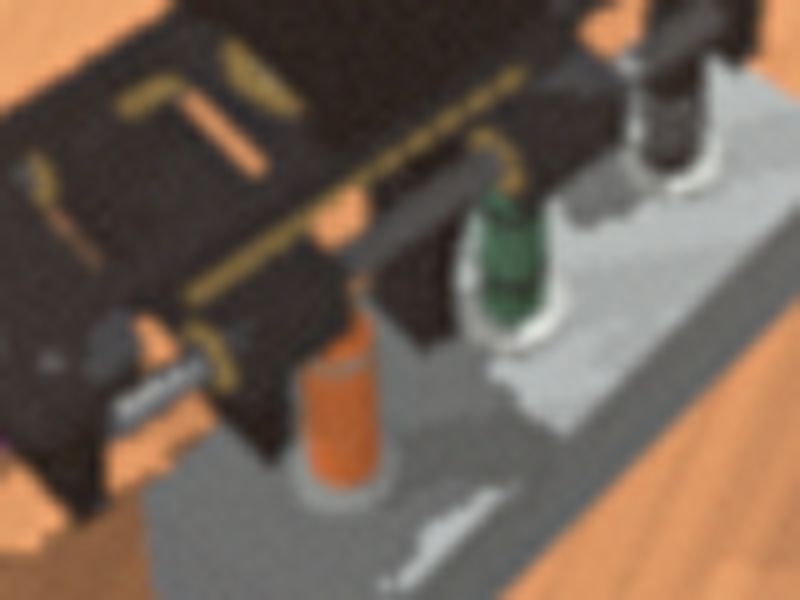

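The fingers now straddle the pin, with tips at crop (275,465) and (430,350), clear of the green driver at (510,260). I'll level the tool, go down another 20, and close.

Call:
step_arm([
  [[1.3,-2.5,8,0.86,0.6,0,0.4],[0,0,10,0,0,0,0.4],[0,0,4,0,0,0,0.4]],
])

```text
time: 3.55
tool_pos: [503.8, 329.2, 22.4]
orientation: [-0.684, -3.066, 0.001]
wrist_force: [-1.0, -0.3, -1.2]
opening: 34.7
```

Run:
```python
from h import *
M=to([503.5,329,25])
p,d=vision.snapshot("side");np.savez("side7.npz",p=p,d=d)
cv2.imwrite("pics/s7.png",cv2.resize(p[310:370,245:325],(800,600),interpolation=cv2.INTER_CUBIC)[:,:,::-1])
```

```text
t 3.55 tcp [503.8 329.2  22.4] jaw 64.8 z [-0.001 -0.001 -1.   ] F [-1.  -0.3 -1.2] T [-0.01  0.03 -0.08] open 34.7 tool delta [ 0.1 -0.3 -2.6]
```

View pics/s7.png

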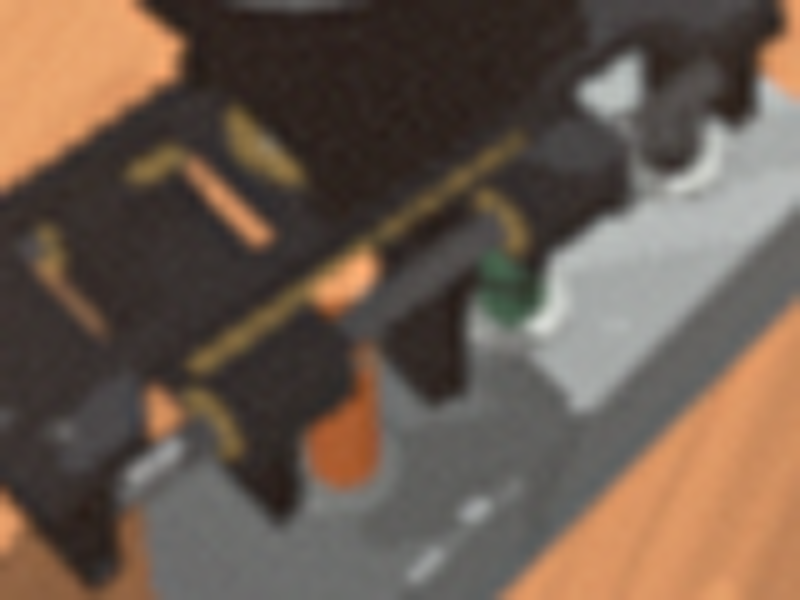

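The tips, at crop (285,520) and (435,400), are now low beside the grip and even about the pin. Closing.

Call:
step_arm([
  [[0,0,0,0,0,0,0],[0,0,0,0,0,0,0],[0,0,0,0,0,0,0],[0,0,0,0,0,0,0],[0,0,0,0,0,0,0],[0,0,0,0,0,0,0]],
])

```text
time: 4.1
tool_pos: [503.9, 329.3, 22.5]
orientation: [-0.684, -3.066, 0.001]
wrist_force: [-0.7, 0.8, -1.4]
opening: 14.8
```

Run:
```python
from h import *
M=to([503.5,329,25])
```

```text
t 4.1 tcp [503.9 329.3  22.5] jaw 64.8 z [-0.001 -0.001 -1.   ] F [-0.7  0.8 -1.4] T [-0.01 -0.01 -0.02] open 14.8 tool delta [ 0.3 -0.5 -2.5]
```

Stopped at 14.8 mm on the 16 mm grip. I'll lift straight up and check.

Call:
step_arm([
  [[0,0,-5,0,0,0,0],[0,0,-12,0,0,0,0],[0,0,-15,0,0,0,0],[0,0,-15,0,0,0,0],[0,0,-15,0,0,0,0],[0,0,-15,0,0,0,0],[0,0,-5,0,0,0,0]],
])

```text
time: 4.68
tool_pos: [503.9, 329.7, 111.6]
orientation: [-0.684, -3.066, -0.001]
wrist_force: [-0.3, -0.6, -0.3]
opening: 15.3
```

Run:
```python
from h import *
M=to([602.7,-23.5,100])
p,d=vision.snapshot("side");np.savez("side8.npz",p=p,d=d)
cv2.imwrite("pics/s8.png",cv2.resize(p[270:390,220:380],(800,600),interpolation=cv2.INTER_CUBIC)[:,:,::-1])
```

```text
t 4.68 tcp [503.9 329.7 111.6] jaw 64.8 z [-0.  0. -1.] F [-0.3 -0.6 -0.3] T [ 0.01 -0.04 -0.03] open 15.3 tool delta [-239.6 -277.7   11.5]
```

View pics/s8.png

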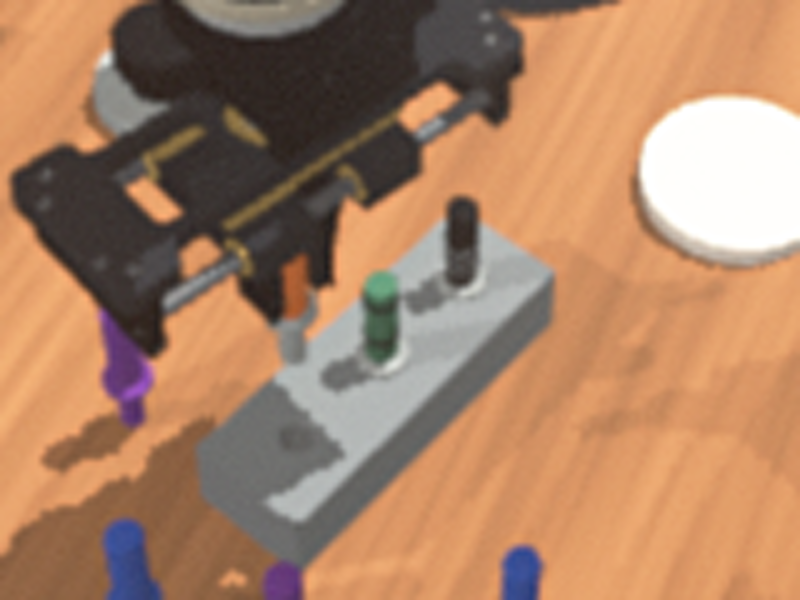

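The pin is in hand, with its shank tip near crop (293,360), and both drivers are still in the rack. Moving towards the plate hole.

Call:
step_arm([
  [[-12,-14,-6,0,0,0,0],[-24,-28,0,0,0,0,0],[-24,-28,0,0,0,0,0],[-24,-28,0,0,0,0,0],[-24,-28,0,0,0,0,0],[-24,-28,0,0,0,0,0],[-24,-28,0,0,0,0,0],[-24,-28,0,0,0,0,0],[-24,-28,0,0,0,0,0],[-16,-18,0,0,0,0,0]],
])

```text
time: 5.57
tool_pos: [594.8, -2.3, 116.5]
orientation: [-0.666, -3.069, -0.006]
wrist_force: [0.3, 0.3, -1.6]
opening: 15.3
```

Call:
step_arm([
  [[0,0,0,0,0,-7,0],[0,0,0,0,0,-7,0],[0,0,0,0,0,-7,0],[0,0,0,0,0,-7,0],[0,0,0,0,0,-7,0],[0,0,0,0,0,0,0]],
])

```text
time: 6.07
tool_pos: [593.4, -12.0, 112.9]
orientation: [0.308, -3.121, -0.005]
wrist_force: [-0.1, -0.6, -1.1]
opening: 15.2
```

Run:
```python
from h import *
M=to([602.7,-23.5,80])
for n in("side","top"):
  p,d=vision.snapshot(n);np.savez(n+"9.npz",p=p,d=d)
  b=(230,400,150,277) if n=="side" else (270,430,170,290)
  cv2.imwrite(f"pics/{n}9.png",cv2.resize(p[b[2]:b[3],b[0]:b[1]],(800,600),interpolation=cv2.INTER_CUBIC)[:,:,::-1])
```

```text
t 6.07 tcp [593.4 -12.  112.9] jaw 101.3 z [-0.006  0.002 -1.   ] F [-0.1 -0.6 -1.1] T [ 0.06  0.01 -0.07] open 15.2 tool delta [ -7.1 -13.2  32.8]
```

View pics/side9.png

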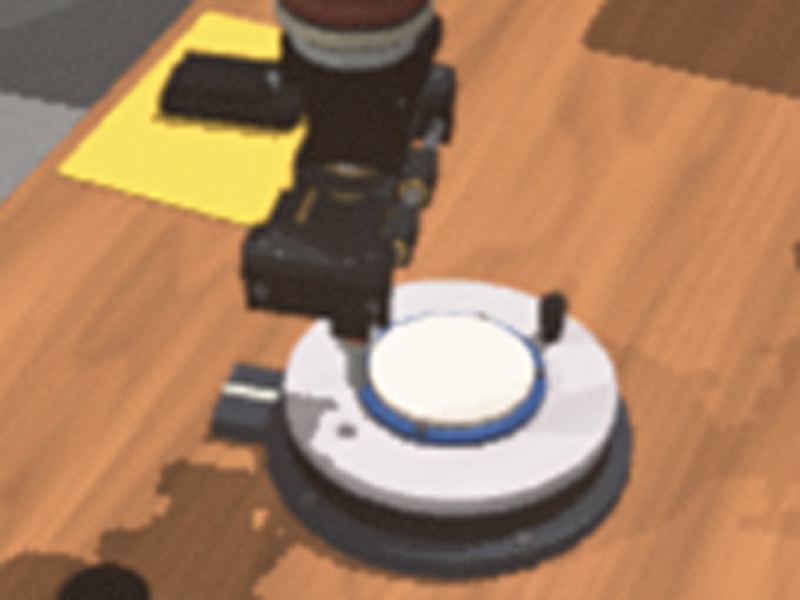

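View pics/top9.png

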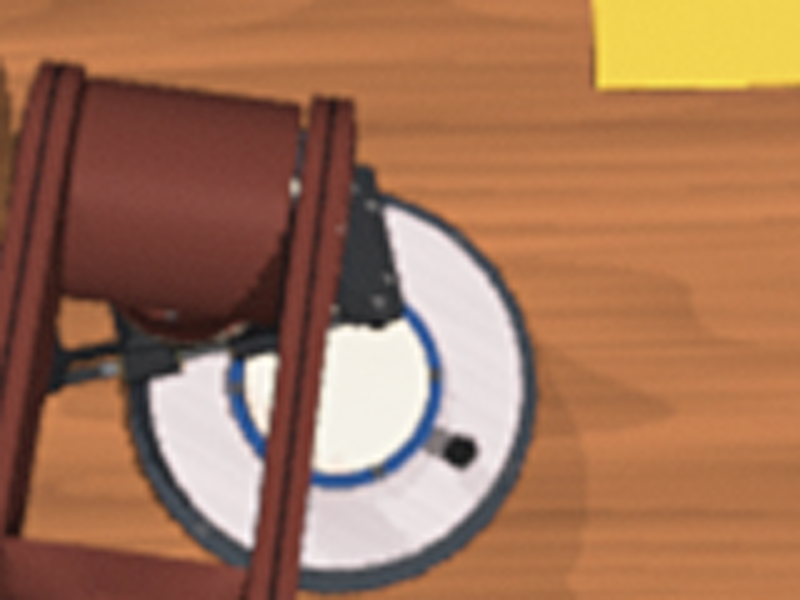

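The side view shows the shank tip near crop (357,390), i.e. px (306,232.5), with the hole at crop (345,430), i.e. px (303,241). I'll check the tip against the reported pose.

Run:
```python
from h import *
t=np.array([593.4,-12,112.9])
for z in(99,90,80,70,60): print(z,project("side",[t[0],t[1],z]).round(1))
z=np.load("side9.npz");p,d=z["p"],z["d"];W=cloud("side",p,d)
for v in range(218,238):
    print(v,[(u,*W[v,u].round().astype(int).tolist(),int(p[v,u].max())) for u in range(301,312,1) if W[v,u][2]>66])
```

```text
99 [304.8 230.9]
90 [304.8 233.4]
80 [304.8 236.2]
70 [304.8 238.9]
60 [304.8 241.6]
218 [(301, 596, 7, 157, 57), (302, 594, 4, 155, 51), (303, 562, 70, 215, 57), (304, 559, 70, 216, 53), (305, 557, 69, 216, 53), (306, 554, 69, 217, 53), (307, 553, 67, 216, 52), (308, 549, 69, 219, 65), (309, 548, 67, 218, 85), (310, 545, 67, 219, 69), (311, 542, 68, 220, 52)]
219 [(301, 596, 6, 153, 53), (302, 594, 5, 153, 50), (303, 590, 8, 157, 52), (304, 590, 1, 151, 52), (305, 586, 3, 154, 52), (306, 583, 3, 155, 52), (307, 582, 1, 154, 53), (308, 579, 1, 155, 89), (310, 544, 69, 217, 115), (311, 543, 66, 215, 100)]
220 [(301, 595, 8, 151, 58), (302, 595, 3, 148, 48), (303, 590, 7, 152, 50), (304, 589, 3, 149, 51), (305, 586, 3, 151, 52), (306, 583, 4, 152, 47), (307, 581, 3, 152, 56), (308, 580, -1, 150, 104), (309, 585, -20, 134, 162)]
221 [(301, 596, 6, 146, 115), (302, 591, 11, 151, 81), (303, 591, 5, 147, 73), (304, 588, 5, 148, 75), (305, 586, 3, 147, 75), (306, 582, 5, 150, 68), (307, 580, 4, 150, 62), (308, 580, -1, 146, 104), (309, 583, -15, 134, 162)]
222 [(301, 601, -4, 133, 185), (30
[... 1333 characters left out ...]
602, -60, 68, 255), (310, 600, -61, 68, 255), (311, 598, -64, 67, 252)]
229 [(304, 593, -5, 112, 135), (305, 591, -8, 109, 114), (306, 587, -5, 113, 110), (307, 586, -10, 110, 100), (309, 601, -58, 67, 253), (310, 598, -57, 69, 255)]
230 [(304, 594, -7, 106, 134), (305, 590, -5, 109, 115), (306, 589, -9, 106, 110), (307, 587, -11, 105, 101), (309, 599, -53, 67, 233), (310, 597, -56, 66, 255), (311, 594, -57, 67, 253)]
231 [(304, 593, -7, 103, 159), (305, 589, -3, 108, 122), (306, 588, -7, 105, 106), (307, 586, -11, 102, 111), (310, 594, -49, 69, 255)]
232 [(305, 591, -7, 100, 149), (306, 589, -9, 99, 121), (310, 594, -48, 66, 234), (311, 589, -45, 70, 255)]
233 []
234 []
235 []
236 []
237 []
```

The tip measures z≈98 with its axis near (592,-11.5), matching the report (tip = reported z − 14.5). I'll move above the hole, leaving the tip about 5 mm over the plate, and compare in one view.

Call:
step_arm([
  [[-7,-13,0,0,0,0,0],[0,0,10,0,0,0,0],[0,0,14,0,0,0,0],[0,0,8,0,0,0,0],[0,0,0,0,0,0,0]],
])

```text
time: 6.58
tool_pos: [601.8, -21.9, 78.1]
orientation: [0.273, -3.124, -0.006]
wrist_force: [0.5, 0.5, -1.6]
opening: 15.0
```

Run:
```python
from h import *
M=to([602.7,-23.5,72])
p,d=vision.snapshot("side");np.savez("side10.npz",p=p,d=d)
cv2.imwrite("pics/side10.png",cv2.resize(p[210:255,275:335],(800,600),interpolation=cv2.INTER_CUBIC)[:,:,::-1])
S=np.load("side0.npz")["p"]
g=S.max(2)
k=np.zeros(g.shape,bool);k[235:247,297:310]=1
m=k&(g<195)
for a,c,s,l in comps(m,3):
    w=(230-g[l].astype(float));ys,xs=np.nonzero(l);print(a,(xs@w/w.sum()).round(2),(ys@w/w.sum()).round(2),s)
print(g[235:248,297:311])
```

```text
t 6.58 tcp [601.8 -21.9  78.1] jaw 100.0 z [-0.006  0.003 -1.   ] F [ 0.5  0.5 -1.6] T [ 0.05  0.04 -0.04] open 15.0 tool delta [-0.6 -1.8  6.1]
13 308.0 236.43 [306 235   4   5]
10 303.19 240.89 [302 240   4   3]
[[242 242 242 242 241 242 243 244 236 159 120 150 169 160]
 [241 241 241 241 241 240 241 243 241 197 133 124 158 171]
 [240 241 240 240 240 241 241 242 243 236 174 115 124 152]
 [239 239 240 240 241 239 238 240 243 240 203 158 119 115]
 [241 240 240 240 236 224 213 225 237 242 240 235 179 123]
 [240 238 240 237 218 169 151 165 202 237 245 246 238 197]
 [239 239 240 237 210 154 132 140 180 235 244 244 246 244]
 [240 239 240 240 226 190 180 186 215 239 243 243 243 244]
 [242 241 241 241 239 238 239 239 241 242 243 242 241 242]
 [238 241 241 242 243 243 244 244 243 242 241 241 241 241]
 [214 238 243 244 244 242 242 242 241 241 241 241 242 241]
 [173 217 239 243 243 242 241 242 242 242 242 242 242 242]
 [146 173 203 230 241 244 243 243 242 243 242 242 241 241]]
```

View pics/side10.png

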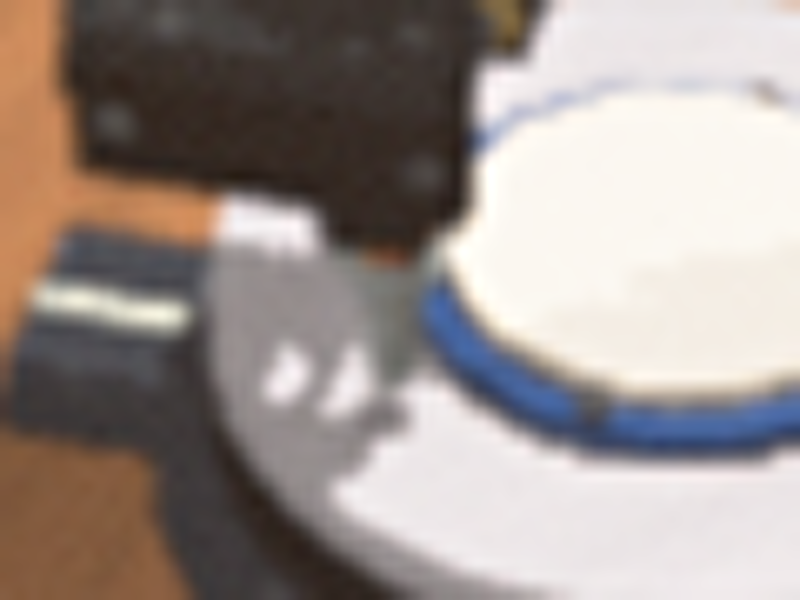

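Run:
```python
from h import *
z=np.load("side10.npz");p,d=z["p"],z["d"];W=cloud("side",p,d)
t=np.array([601.8,-21.9,78.1])
for zz in (78,63.6,53): print(zz,project("side",[t[0],t[1],zz]).round(2))
for v in range(226,245):
    print(v,[(u,*W[v,u].round().astype(int).tolist(),int(p[v,u].max())) for u in range(299,310)])
```

```text
78 [303.49 233.68]
63.6 [303.5  237.61]
53 [303.5  240.47]
226 [(299, 607, -4, 118, 78), (300, 603, -2, 120, 52), (301, 601, -4, 120, 51), (302, 567, 64, 184, 54), (303, 567, 59, 181, 52), (304, 564, 59, 181, 54), (305, 562, 59, 182, 52), (306, 559, 59, 183, 50), (307, 556, 60, 185, 58), (308, 554, 57, 183, 66), (309, 552, 56, 183, 122)]
227 [(299, 607, -4, 114, 94), (300, 603, -3, 116, 52), (301, 601, -4, 117, 46), (302, 599, -7, 114, 52), (303, 597, -7, 115, 48), (304, 593, -6, 118, 49), (305, 591, -8, 117, 49), (306, 587, -5, 121, 56), (307, 594, -27, 101, 95), (308, 553, 59, 182, 144), (309, 552, 57, 181, 205)]
228 [(299, 607, -5, 110, 123), (300, 603, -3, 113, 81), (301, 602, -7, 110, 72), (302, 599, -7, 111, 75), (303, 594, -1, 118, 72), (304, 594, -8, 112, 73), (305, 590, -6, 114, 61), (306, 587, -6, 116, 71), (307, 593, -24, 100, 133), (308, 590, -26, 99, 208), (309, 601, -59, 70, 255)]
229 [(299, 634, -62, 52, 141), (300, 609, -15, 98, 126), (301, 605, -13, 100, 120), (302, 604, -18, 97, 124), (303, 599, -13, 103, 118), (304, 596, -12, 104, 111), (305, 590, -6, 111, 92), (30
[... 3760 characters left out ...]
05, 596, -19, 52, 205), (306, 229, 810, 879, 233), (307, 590, -20, 53, 238), (308, 587, -19, 55, 237), (309, 586, -23, 53, 238)]
243 [(299, 608, -5, 55, 149), (300, 606, -8, 53, 148), (301, 604, -9, 53, 143), (302, 601, -10, 54, 167), (303, 599, -11, 54, 222), (304, 598, -16, 50, 234), (305, 594, -16, 52, 235), (306, 590, -13, 55, 238), (307, 589, -17, 53, 236), (308, 586, -16, 55, 236), (309, 584, -19, 53, 235)]
244 [(299, 607, -4, 53, 148), (300, 605, -6, 52, 147), (301, 603, -7, 52, 152), (302, 599, -5, 55, 185), (303, 597, -8, 53, 234), (304, 594, -8, 54, 240), (305, 592, -9, 54, 237), (306, 590, -12, 52, 236), (307, 587, -12, 53, 237), (308, 586, -17, 50, 235), (309, 582, -15, 53, 235)]
```

In the side view the shank is centred on column 304.0 and the hole on 303.2, so the pin is about 1.8 mm off to the right. I'll correct that and lower gently. Contact with the plate face would stop it near reported z 67.5, while entry carries on to about 54.5.

Call:
step_arm([
  [[-1.8,0.4,3,0.2,-0.3,0,0],[0,0,3,0,0,0,0],[0,0,3,0,0,0,0],[0,0,3,0,0,0,0]],
])

```text
time: 6.97
tool_pos: [604.3, -20.2, 67.2]
orientation: [-0.272, 3.128, 0.0]
wrist_force: [0.1, -0.5, -1.3]
opening: 15.2
```

Run:
```python
from h import *
M=to([603.4,-21.2,60])
```

```text
t 6.97 tcp [604.3 -20.2  67.2] jaw 99.9 z [ 0.002  0.    -1.   ] F [ 0.1 -0.5 -1.3] T [0.11 0.05 0.03] open 15.2 tool delta [ 1.1 -0.9  7.2]
```

Call:
step_arm([
  [[1.1,-0.9,2,0,0,0,0],[0,0,2,0,0,0,0]],
])

```text
time: 7.13
tool_pos: [603.6, -21.2, 63.0]
orientation: [-0.272, 3.127, 0.0]
wrist_force: [0.3, 0.3, -1.2]
opening: 15.0
```

Run:
```python
from h import *
M=to([603.4,-21.2,60])
p,d=vision.snapshot("side");np.savez("side11.npz",p=p,d=d)
cv2.imwrite("pics/side11.png",cv2.resize(p[210:255,275:335],(800,600),interpolation=cv2.INTER_CUBIC)[:,:,::-1])
```

```text
t 7.13 tcp [603.6 -21.2  63. ] jaw 100.0 z [ 0.003  0.    -1.   ] F [ 0.3  0.3 -1.2] T [-0.02  0.02  0.03] open 15.0 tool delta [ 0.2 -0.   3. ]
```

View pics/side11.png

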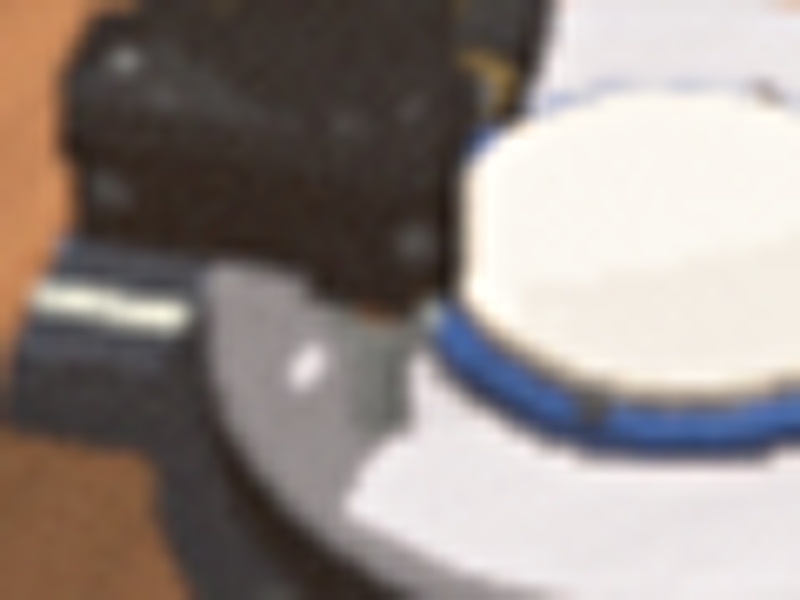

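The shank is now centred at crop column 383, over the hole, with no contact force. Continuing down.

Call:
step_arm([
  [[0,0,2,0,0,0,0],[0,0,2,0,0,0,0]],
])

```text
time: 7.35
tool_pos: [603.8, -21.3, 58.8]
orientation: [-0.272, 3.127, -0.0]
wrist_force: [-0.0, -1.0, -1.3]
opening: 15.3
```

Run:
```python
from h import *
M=to([603.4,-21.2,60])
```

```text
t 7.35 tcp [603.8 -21.3  58.8] jaw 99.9 z [ 0.003  0.    -1.   ] F [-0.  -1.  -1.3] T [ 0.07 -0.02  0.03] open 15.3 tool delta [ 0.4  0.1 -1.2]
```

Call:
step_arm([
  [[0,0,2,0,0,0,0],[0,0,2,0,0,0,0],[0,0,2,0,0,0,0]],
])

```text
time: 7.6
tool_pos: [604.7, -21.4, 53.7]
orientation: [-0.271, 3.125, -0.0]
wrist_force: [-4.6, 0.1, 16.9]
opening: 15.1
```

Run:
```python
from h import *
M=to([603.4,-21.2,60])
p,d=vision.snapshot("side");np.savez("side12.npz",p=p,d=d)
cv2.imwrite("pics/side12.png",cv2.resize(p[210:255,275:335],(800,600),interpolation=cv2.INTER_CUBIC)[:,:,::-1])
```

```text
t 7.6 tcp [604.7 -21.4  53.7] jaw 99.9 z [ 0.005  0.    -1.   ] F [-4.6  0.1 16.9] T [0.27 1.01 0.03] open 15.1 tool delta [ 1.2  0.4 -6.3]
```

View pics/side12.png

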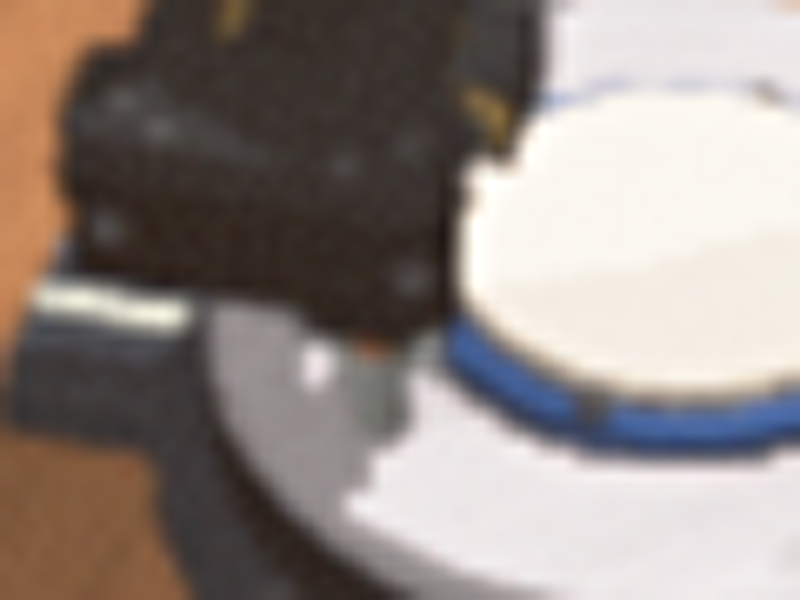

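The pin is through the plate hole and resting on the ring: 53.7 reported against 54.5 expected, with an upward force of 17 N. I'll ease the pressure, then turn the plate clockwise with the pin along a 76 mm arc.

```bash
cat >> h.py <<'E'
C=np.array([564.3,-86.5])
def arc(th_to,n,r=76.0,z=None,c=C):
    o=env.get_obs();M=to([0,0,0]);t=o["tool_pos"]
    v=t[:2]-c;th0=np.degrees(np.arctan2(v[1],v[0]));print("theta",th0.round(1),"r",np.hypot(*v).round(1))
    u=np.array([np.cos(np.radians(th0)),np.sin(np.radians(th0))]);print("radial F",(o["wrist_force"][:2]@u).round(1),"tang(ccw)",(o["wrist_force"][1]*u[0]-o["wrist_force"][0]*u[1]).round(1))
    prev=t.copy()
    for th in np.linspace(th0,th_to,n+1)[1:]:
        q=np.array([*(c+r*np.array([np.cos(np.radians(th)),np.sin(np.radians(th))])),t[2] if z is None else z])
        print(th.round(1),(M.T@(q-prev)).round(1));prev=q
E
python3 - <<'E'
from h import *
arc(44,5,z=56)
E
```

```text
t 7.65 tcp [604.6 -21.4  53.8] jaw 99.9 z [ 0.004  0.    -1.   ] F [-2.6  0.6  7. ] T [0.16 0.71 0.02] open 15.3 tool delta [592.1 125.3  51.2]
theta 58.2 r 76.6
radial F -0.8 tang(ccw) 2.6
55.4 [-2.4 -3.  -2.2]
52.5 [-2.6 -2.7  0. ]
49.7 [-2.5 -2.8  0. ]
46.8 [-2.3 -3.   0. ]
44.0 [-2.2 -3.1  0. ]
```

Call:
step_arm([
  [[0,0,-2,0,0.2,0,0],[-2.4,-3,0,0,0,0,0],[-2.5,-2.8,0,0,0,0,0],[-2.5,-2.8,0,0,0,0,0],[-2.4,-2.9,0,0,0,0,0]],
])

```text
time: 8.07
tool_pos: [615.7, -30.6, 55.4]
orientation: [0.273, -3.128, -0.002]
wrist_force: [-1.4, 0.4, -0.3]
opening: 15.1
```

Run:
```python
from h import *
arc(24,8,z=56)
```

```text
t 8.07 tcp [615.7 -30.6  55.4] jaw 100.0 z [-0.002  0.001 -1.   ] F [-1.4  0.4 -0.3] T [ 0.32  0.29 -0.02] open 15.1 tool delta [601.  136.6  56.8]
theta 47.4 r 75.9
radial F -0.7 tang(ccw) 1.3
44.5 [-2.3 -3.1 -0.6]
41.6 [-2.1 -3.3 -0. ]
38.6 [-2.  -3.4 -0. ]
35.7 [-1.8 -3.5 -0. ]
32.8 [-1.6 -3.5 -0. ]
29.9 [-1.4 -3.6 -0. ]
26.9 [-1.2 -3.7 -0. ]
24.0 [-1.  -3.7 -0. ]
```

The plate is turning freely: tangential force is 1.3 N, as expected. On to about 24°.

Call:
step_arm([
  [[-2.3,-3.1,-0.5,0,0,0,0],[-2.1,-3.3,0,0,0,0,0],[-2,-3.4,0,0,0,0,0],[-1.8,-3.5,0,0,0,0,0],[-1.6,-3.5,0,0,0,0,0]],
])

```text
time: 8.48
tool_pos: [629.1, -46.8, 54.5]
orientation: [0.272, -3.126, -0.004]
wrist_force: [-1.7, 0.4, -0.7]
opening: 15.1
```

Run:
```python
from h import *
arc(22,4,z=56)
p,d=vision.snapshot("side")
cv2.imwrite("pics/side13.png",cv2.resize(p[190:280,265:385],(800,600),interpolation=cv2.INTER_CUBIC)[:,:,::-1])
```

```text
t 8.48 tcp [629.1 -46.8  54.5] jaw 99.9 z [-0.004  0.002 -1.   ] F [-1.7  0.4 -0.7] T [0.31 0.29 0.02] open 15.1 tool delta [611.3 154.6  57.3]
theta 31.5 r 76.0
radial F -1.2 tang(ccw) 1.3
29.1 [-1.1 -3.  -1.5]
26.8 [-1. -3. -0.]
24.4 [-0.8 -3.  -0. ]
22.0 [-0.7 -3.1 -0. ]
```

View pics/side13.png

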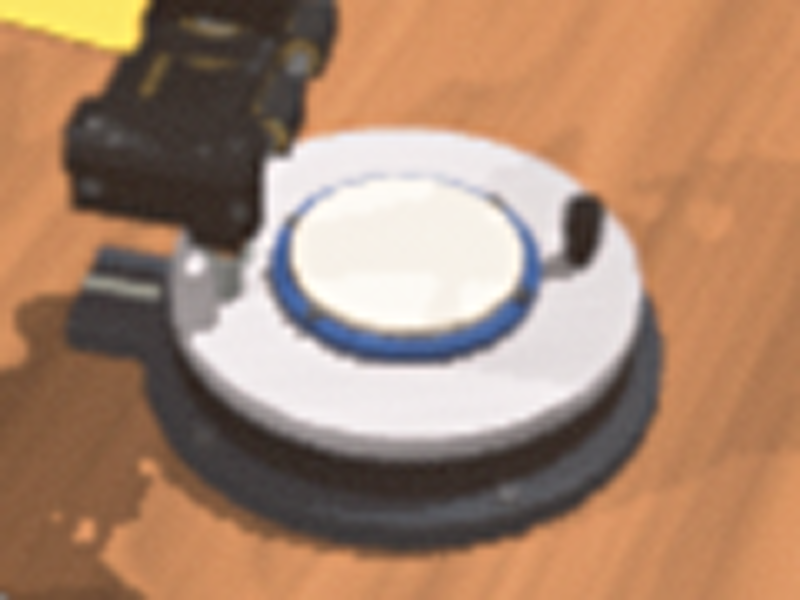

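The knob has moved to crop (580,225), so the plate is turning with the pin. Next I'll go to about 22°, then press lightly while creeping on.

Call:
step_arm([
  [[-1.1,-3,-0.5,0.15,-0.2,0,0],[-1,-3,0,0,0,0,0],[-0.8,-3,0,0,0,0,0],[0,0,1,0,0,0,0]],
])

```text
time: 8.87
tool_pos: [634.7, -57.2, 54.1]
orientation: [-0.271, 3.129, -0.002]
wrist_force: [-0.6, -0.6, -1.6]
opening: 15.4
```

Run:
```python
from h import *
arc(16,4)
```

```text
t 8.87 tcp [634.7 -57.2  54.1] jaw 99.9 z [ 0.001 -0.001 -1.   ] F [-0.6 -0.6 -1.6] T [0.15 0.13 0.02] open 15.4 tool delta [615.4 165.6  53.3]
theta 22.6 r 76.2
radial F -0.8 tang(ccw) -0.3
20.9 [-0.2 -2.2  0. ]
19.3 [-0.4 -2.2  0. ]
17.6 [-0.3 -2.2  0. ]
16.0 [-0.3 -2.2  0. ]
```

Call:
step_arm([
  [[0,0,1,0,0,0,0],[0,0,1,0,0,0,0]],
])

```text
time: 9.03
tool_pos: [635.3, -57.3, 53.9]
orientation: [-0.27, 3.128, -0.001]
wrist_force: [-4.7, 2.0, 7.3]
opening: 15.3
```

Run:
```python
from h import *
arc(16,4)
```

```text
t 9.03 tcp [635.3 -57.3  53.9] jaw 99.9 z [ 0.002 -0.001 -1.   ] F [-4.7  2.   7.3] T [ 0.48  1.04 -0.05] open 15.3 tool delta [616.1 165.5  52.5]
theta 22.3 r 76.7
radial F -3.6 tang(ccw) 3.6
20.8 [ 0.3 -2.2  0. ]
19.2 [-0.4 -2.1  0. ]
17.6 [-0.3 -2.1  0. ]
16.0 [-0.3 -2.1  0. ]
```

Ring contact is at reported 53.9, and a 1 mm press gives about 7 N. Creeping clockwise with that press.

Call:
step_arm([
  [[0.3,-2.2,0.7,0,0,0,0],[-0.3,-2.2,0.7,0,0,0,0],[-0.3,-2.2,0.7,0,0,0,0]],
])

```text
time: 9.28
tool_pos: [636.9, -61.9, 53.9]
orientation: [-0.272, 3.127, 0.002]
wrist_force: [-2.9, 3.8, 5.7]
opening: 14.9
```

Run:
```python
from h import *
arc(13,4)
```

```text
t 9.28 tcp [636.9 -61.9  53.9] jaw 99.9 z [ 0.002  0.002 -1.   ] F [-2.9  3.8  5.7] T [ 0.97  0.85 -0.09] open 14.9 tool delta [616.8 170.7  52.4]
theta 18.7 r 76.6
radial F -1.5 tang(ccw) 4.5
17.3 [ 0.3 -2.  -0. ]
15.9 [-0.2 -1.9 -0. ]
14.4 [-0.2 -1.9 -0. ]
13.0 [-0.1 -1.9 -0. ]
```

Call:
step_arm([
  [[0.2,-2.2,0.6,0,0,0,0],[-0.2,-2.2,0.6,0,0,0,0],[-0.2,-2.2,0.6,0,0,0,0]],
])

```text
time: 9.53
tool_pos: [638.5, -66.9, 53.9]
orientation: [-0.272, 3.127, 0.006]
wrist_force: [-4.4, 5.0, 6.4]
opening: 15.1
```

Run:
```python
from h import *
arc(9,4)
```

```text
t 9.53 tcp [638.5 -66.9  53.9] jaw 100.0 z [ 0.003  0.004 -1.   ] F [-4.4  5.   6.4] T [ 0.88  0.88 -0.02] open 15.1 tool delta [617.5 176.1  52.4]
theta 14.8 r 76.8
radial F -2.9 tang(ccw) 6.0
13.4 [ 0.6 -2.  -0. ]
11.9 [-0.1 -1.9 -0. ]
10.5 [-0.  -1.9 -0. ]
9.0 [ 0.  -1.9 -0. ]
```

Call:
step_arm([
  [[0.5,-2,0.6,0.2,0.1,0,0],[-0.1,-2,0.6,0,0,0,0],[-0.1,-2,0.6,0,0,0,0]],
])

```text
time: 9.78
tool_pos: [639.7, -71.5, 53.8]
orientation: [-0.273, 3.127, 0.004]
wrist_force: [-4.0, 2.9, 5.5]
opening: 14.9
```

Run:
```python
from h import *
arc(6,4)
```

```text
t 9.78 tcp [639.7 -71.5  53.8] jaw 100.0 z [ 0.002  0.003 -1.   ] F [-4.   2.9  5.5] T [0.97 0.97 0.  ] open 14.9 tool delta [617.7 181.2  52.6]
theta 11.3 r 76.9
radial F -3.4 tang(ccw) 3.6
9.9 [ 0.8 -1.8 -0. ]
8.6 [ 0.  -1.7 -0. ]
7.3 [ 0.1 -1.7 -0. ]
6.0 [ 0.1 -1.7 -0. ]
```

Call:
step_arm([
  [[0.8,-2,0.6,0.1,0.1,0,0],[0,-2,0.6,0,0,0,0],[0.1,-2,0.6,0,0,0,0]],
])

```text
time: 10.03
tool_pos: [640.2, -77.6, 52.3]
orientation: [-0.274, 3.128, 0.001]
wrist_force: [-0.7, 1.8, 0.3]
opening: 15.1
```

Run:
```python
from h import *
arc(3,4)
```

```text
t 10.03 tcp [640.2 -77.6  52.3] jaw 100.0 z [ 0.001  0.001 -1.   ] F [-0.7  1.8  0.3] T [0.31 0.29 0.02] open 15.1 tool delta [617.  187.8  51.5]
theta 6.7 r 76.5
radial F -0.5 tang(ccw) 1.9
5.7 [ 0.5 -1.2 -0. ]
4.8 [ 0.1 -1.2 -0. ]
3.9 [ 0.1 -1.2 -0. ]
3.0 [ 0.1 -1.2 -0. ]
```

The reported z fell to 52.3 and the force vanished, so the tip is dropping into the index hole. I'll stop turning and go down.

Call:
step_arm([
  [[0,-0.5,1.5,0,0,0,0],[0,0,1.5,0,0,0,0]],
])

```text
time: 10.2
tool_pos: [640.3, -79.3, 48.4]
orientation: [-0.274, 3.128, -0.0]
wrist_force: [-0.6, 0.9, -0.9]
opening: 15.3
```

Run:
```python
from h import *
arc(3,4)
```

```text
t 10.2 tcp [640.3 -79.3  48.4] jaw 100.0 z [ 0.001 -0.    -1.   ] F [-0.6  0.9 -0.9] T [ 0.36  0.26 -0.  ] open 15.3 tool delta [616.9 189.3  47.5]
theta 5.4 r 76.4
radial F -0.5 tang(ccw) 1.0
4.8 [ 0.4 -0.8 -0. ]
4.2 [ 0.1 -0.8  0. ]
3.6 [ 0.1 -0.8  0. ]
3.0 [ 0.1 -0.8  0. ]
```

It has sunk 5.5 mm below the ring top with no side force. Continuing to the catch and through it.

Call:
step_arm([
  [[0,0,1.5,0,0,0,0],[0,0,1.5,0,0,0,0],[0,0,1.5,0,0,0,0]],
])

```text
time: 10.45
tool_pos: [640.7, -79.6, 44.1]
orientation: [-0.273, 3.128, -0.0]
wrist_force: [-3.3, 2.4, 7.1]
opening: 15.4
```

Run:
```python
from h import *
arc(3,4)
```

```text
t 10.45 tcp [640.7 -79.6  44.1] jaw 100.0 z [ 0.002  0.    -1.   ] F [-3.3  2.4  7.1] T [0.54 0.87 0.03] open 15.4 tool delta [617.3 189.4  42.8]
theta 5.2 r 76.7
radial F -3.1 tang(ccw) 2.7
4.6 [ 0.7 -0.7 -0. ]
4.1 [ 0.1 -0.7  0. ]
3.5 [ 0.1 -0.7  0. ]
3.0 [ 0.1 -0.7  0. ]
```

Call:
step_arm([
  [[0.4,0,1.5,0,0,0,0],[0,0,1.5,0,0,0,0],[0,0,1.5,0,0,0,0]],
])

```text
time: 10.7
tool_pos: [640.7, -79.5, 42.2]
orientation: [-0.274, 3.127, -0.001]
wrist_force: [-3.8, 1.5, 7.5]
opening: 15.2
```

Run:
```python
from h import *
arc(3,4)
```

```text
t 10.7 tcp [640.7 -79.5  42.2] jaw 100.0 z [ 0.002 -0.    -1.   ] F [-3.8  1.5  7.5] T [0.45 1.01 0.03] open 15.2 tool delta [617.3 189.6  40.7]
theta 5.2 r 76.8
radial F -3.7 tang(ccw) 1.8
4.7 [ 0.8 -0.7 -0. ]
4.1 [ 0.1 -0.7  0. ]
3.6 [ 0.1 -0.7  0. ]
3.0 [ 0.1 -0.7  0. ]
```

Call:
step_arm([
  [[0.8,0,1.5,0,0.1,0,0],[0.3,0,2,0,0,0,0],[0,0,2,0,0,0,0]],
])

```text
time: 10.95
tool_pos: [640.8, -79.5, 40.0]
orientation: [-0.274, 3.127, -0.001]
wrist_force: [-4.4, 2.0, 7.5]
opening: 15.1
```

Run:
```python
from h import *
arc(3,4)
p,d=vision.snapshot("side");np.savez("side14.npz",p=p,d=d)
cv2.imwrite("pics/side14.png",cv2.resize(p[205:250,265:325],(800,600),interpolation=cv2.INTER_CUBIC)[:,:,::-1])
```

```text
t 10.95 tcp [640.8 -79.5  40. ] jaw 100.0 z [ 0.003 -0.001 -1.   ] F [-4.4  2.   7.5] T [ 0.42  1.11 -0.01] open 15.1 tool delta [617.3 189.9  38.3]
theta 5.2 r 76.8
radial F -4.2 tang(ccw) 2.4
4.6 [ 0.9 -0.7 -0. ]
4.1 [ 0.1 -0.7  0. ]
3.5 [ 0.1 -0.7  0. ]
3.0 [ 0.1 -0.7  0. ]
```

View pics/side14.png

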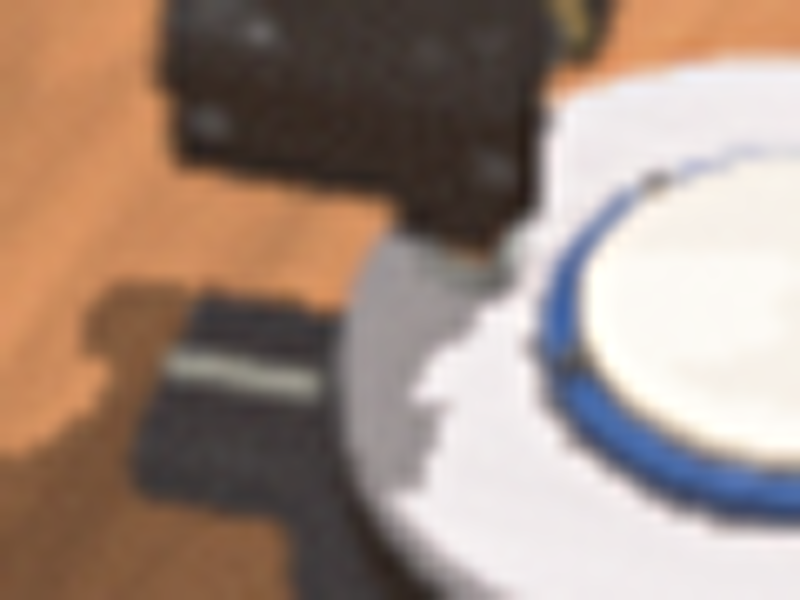

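Run:
```python
from h import *
z=np.load("side14.npz");p,d=z["p"],z["d"];W=cloud("side",p,d)
for v in range(219,230):
    print(v,[(u,*W[v,u].round().astype(int).tolist(),p[v,u].tolist()) for u in range(296,305)])
pin=[639.3,-80.6]
for zz in (70,62,58,57,53): print(zz,project("side",[*pin,zz]).round(1))
```

```text
219 [(296, 611, 5, 147, [56, 45, 38]), (297, 609, 4, 147, [56, 44, 37]), (298, 606, 4, 148, [57, 48, 40]), (299, 603, 4, 149, [51, 39, 33]), (300, 600, 3, 149, [55, 44, 38]), (301, 599, -1, 146, [57, 46, 39]), (302, 595, 3, 151, [58, 47, 42]), (303, 593, 0, 149, [55, 42, 36]), (304, 590, 2, 152, [49, 37, 35])]
220 [(296, 612, 4, 142, [49, 39, 34]), (297, 608, 5, 144, [52, 39, 34]), (298, 605, 5, 146, [53, 41, 35]), (299, 603, 4, 145, [54, 42, 36]), (300, 599, 6, 148, [55, 44, 38]), (301, 596, 6, 149, [54, 44, 36]), (302, 595, 2, 147, [52, 40, 33]), (303, 593, 1, 147, [49, 37, 29]), (304, 591, -1, 146, [62, 55, 50])]
221 [(296, 643, -61, 79, [46, 35, 31]), (297, 640, -62, 80, [50, 39, 34]), (298, 637, -63, 79, [54, 42, 36]), (299, 229, 810, 879, [57, 44, 39]), (300, 631, -63, 81, [53, 42, 36]), (301, 597, 4, 144, [57, 44, 36]), (302, 594, 5, 146, [56, 42, 36]), (303, 592, 4, 146, [73, 64, 60]), (304, 591, -2, 142, [125, 119, 118])]
222 [(296, 642, -60, 77, [69, 62, 59]), (297, 642, -67, 71, [64, 56, 51]), (298, 636, -61, 78, [58, 45, 37]), (299, 635, -64, 76, [55, 43, 35]), (300, 632,
[... 1965 characters left out ...]
, (298, 639, -66, 51, [156, 149, 148]), (299, 635, -65, 53, [153, 145, 147]), (300, 633, -67, 52, [175, 166, 167]), (301, 630, -68, 52, [232, 222, 223]), (302, 229, 810, 879, [240, 234, 235]), (303, 625, -70, 53, [248, 242, 242]), (304, 622, -70, 54, [242, 235, 235])]
229 [(296, 642, -60, 51, [156, 148, 148]), (297, 638, -58, 54, [155, 147, 147]), (298, 635, -59, 54, [153, 146, 144]), (299, 633, -60, 54, [155, 147, 148]), (300, 629, -59, 56, [193, 184, 185]), (301, 627, -61, 55, [238, 232, 233]), (302, 625, -64, 54, [244, 239, 240]), (303, 623, -65, 54, [246, 241, 240]), (304, 621, -68, 52, [239, 233, 232])]
70 [299.9 219.9]
62 [299.9 222. ]
58 [299.9 223.1]
57 [299.9 223.4]
53 [299.9 224.4]
```

By depth the collar top is at z≈61.5, which equals reported z − 14.5 + 36. So there's no slip in the grip, and about 4.5 mm is left.

Call:
step_arm([
  [[0.8,0,2,0,0.2,0,0],[0.3,0,2,0,0,0,0],[0.3,0,2,0,0,0,0],[0.3,0,2,0,0,0,0]],
])

```text
time: 11.33
tool_pos: [640.7, -79.5, 36.5]
orientation: [-0.275, 3.128, -0.003]
wrist_force: [-4.1, 2.3, 6.7]
opening: 15.3
```

Run:
```python
from h import *
arc(3,4)
```

```text
t 11.33 tcp [640.7 -79.5  36.5] jaw 100.1 z [ 0.002 -0.002 -1.   ] F [-4.1  2.3  6.7] T [ 0.46  0.92 -0.  ] open 15.3 tool delta [617.  190.3  35.2]
theta 5.2 r 76.7
radial F -3.9 tang(ccw) 2.6
4.7 [ 0.7 -0.7  0. ]
4.1 [ 0.1 -0.7  0. ]
3.6 [ 0.1 -0.7  0. ]
3.0 [ 0.1 -0.7  0. ]
```

Call:
step_arm([
  [[0.5,0,2,0,0,0,0],[0.3,0,2,0,0,0,0],[0.3,0,2,0,0,0,0]],
])

```text
time: 11.58
tool_pos: [640.7, -79.6, 34.9]
orientation: [-0.276, 3.126, -0.004]
wrist_force: [-8.5, 2.6, 17.0]
opening: 15.3
```

Run:
```python
from h import *
arc(3,4)
p,d=vision.snapshot("side");np.savez("side15.npz",p=p,d=d);W=cloud("side",p,d)
for v in range(221,230):
    print(v,[(u,*W[v,u].round().astype(int).tolist(),p[v,u].tolist()) for u in range(296,304)])
cv2.imwrite("pics/side15.png",cv2.resize(p[205:250,265:325],(800,600),interpolation=cv2.INTER_CUBIC)[:,:,::-1])
```

```text
t 11.58 tcp [640.7 -79.6  34.9] jaw 100.1 z [ 0.004 -0.002 -1.   ] F [-8.5  2.6 17. ] T [ 0.71  1.65 -0.04] open 15.3 tool delta [617.  190.8  32.4]
theta 5.2 r 76.8
radial F -8.3 tang(ccw) 3.4
4.6 [ 0.8 -0.7 -0. ]
4.1 [ 0.1 -0.7  0. ]
3.5 [ 0.1 -0.7  0. ]
3.0 [ 0.1 -0.7  0. ]
221 [(296, 611, 5, 140, [54, 45, 39]), (297, 608, 6, 142, [55, 43, 35]), (298, 605, 6, 143, [55, 43, 37]), (299, 603, 4, 142, [59, 50, 43]), (300, 601, 2, 142, [56, 43, 39]), (301, 598, 2, 143, [54, 44, 37]), (302, 594, 5, 146, [56, 44, 37]), (303, 593, 2, 144, [49, 37, 32])]
222 [(296, 642, -61, 76, [52, 41, 34]), (297, 609, 4, 136, [55, 41, 35]), (298, 606, 4, 138, [53, 41, 36]), (299, 603, 5, 140, [55, 43, 37]), (300, 601, 2, 138, [53, 40, 35]), (301, 597, 4, 140, [53, 41, 34]), (302, 596, 1, 139, [54, 41, 33]), (303, 593, 2, 140, [55, 47, 44])]
223 [(296, 640, -56, 77, [55, 44, 41]), (297, 638, -59, 75, [54, 43, 37]), (298, 636, -61, 75, [52, 42, 37]), (299, 632, -58, 78, [53, 40, 34]), (300, 633, -66, 71, [50, 38, 32]), (301, 629, -65, 74, [55, 42, 34]), (302, 626, -67, 73, [75, 63, 56]), (303, 594, -1, 13
[... 1144 characters left out ...]
120]), (302, 629, -72, 53, [166, 159, 159]), (303, 627, -74, 53, [223, 214, 214])]
228 [(296, 644, -63, 52, [160, 150, 151]), (297, 640, -62, 54, [158, 149, 149]), (298, 639, -65, 52, [154, 146, 145]), (299, 636, -66, 52, [149, 143, 143]), (300, 632, -64, 55, [153, 146, 147]), (301, 630, -67, 54, [186, 177, 179]), (302, 627, -68, 54, [232, 224, 226]), (303, 625, -69, 53, [247, 242, 242])]
229 [(296, 641, -57, 54, [158, 151, 150]), (297, 638, -57, 54, [156, 148, 149]), (298, 637, -62, 51, [153, 145, 144]), (299, 634, -63, 51, [158, 150, 150]), (300, 630, -61, 54, [189, 179, 180]), (301, 628, -63, 53, [232, 226, 228]), (302, 623, -59, 59, [243, 239, 239]), (303, 623, -65, 54, [247, 242, 241])]
```

View pics/side15.png

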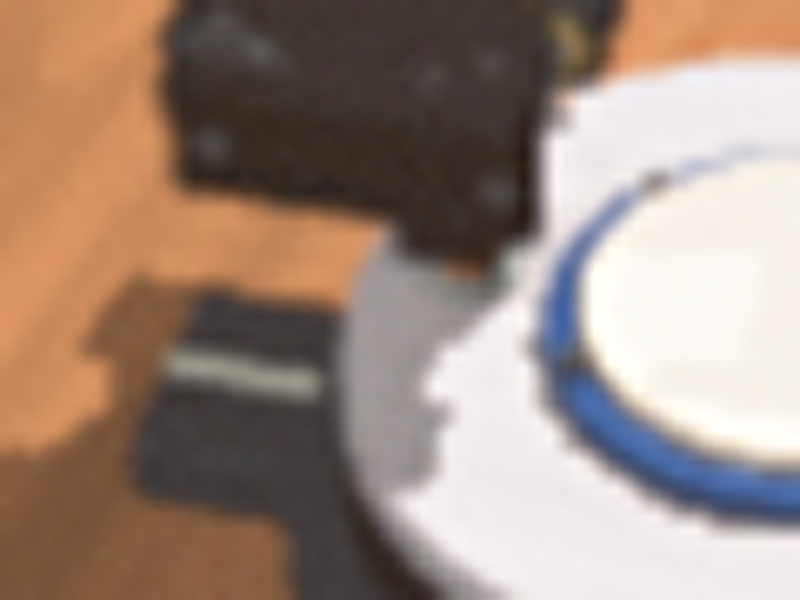

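The collar top measures z≈57 (expected 57) and the force has jumped to 17 N at reported 34.9, so it's on the plate. One more press to confirm.

Call:
step_arm([
  [[0.5,0,2,0,0,0,0],[0.5,0,2,0,0,0,0]],
])

```text
time: 11.8
tool_pos: [640.7, -79.6, 34.9]
orientation: [-0.277, 3.124, -0.005]
wrist_force: [-5.6, 3.0, 11.4]
opening: 15.3
```

Call:
step_arm([
  [[0,0,-0.3,0,0,0,0.06],[0,0,0,0,0,0,0.3],[0,0,0,0,0,0,0.35],[0,0,0,0,0,0,0.35],[0,0,0,0,0,0,0.35]],
])

```text
time: 12.22
tool_pos: [641.9, -80.6, 35.5]
orientation: [-0.277, 3.122, -0.008]
wrist_force: [0.4, 0.1, -0.3]
opening: 28.5
```

Run:
```python
from h import *
to([640.7,-79.6,100])
p,d=vision.snapshot("side");np.savez("side16.npz",p=p,d=d)
cv2.imwrite("pics/side16.png",cv2.resize(p[205:250,265:325],(800,600),interpolation=cv2.INTER_CUBIC)[:,:,::-1])
```

```text
t 12.22 tcp [641.9 -80.6  35.5] jaw 100.1 z [ 0.008 -0.005 -1.   ] F [ 0.4  0.1 -0.3] T [ 0.07  0.06 -0.03] open 28.5 tool delta [  0.5   0.8 -64.5]
```

View pics/side16.png

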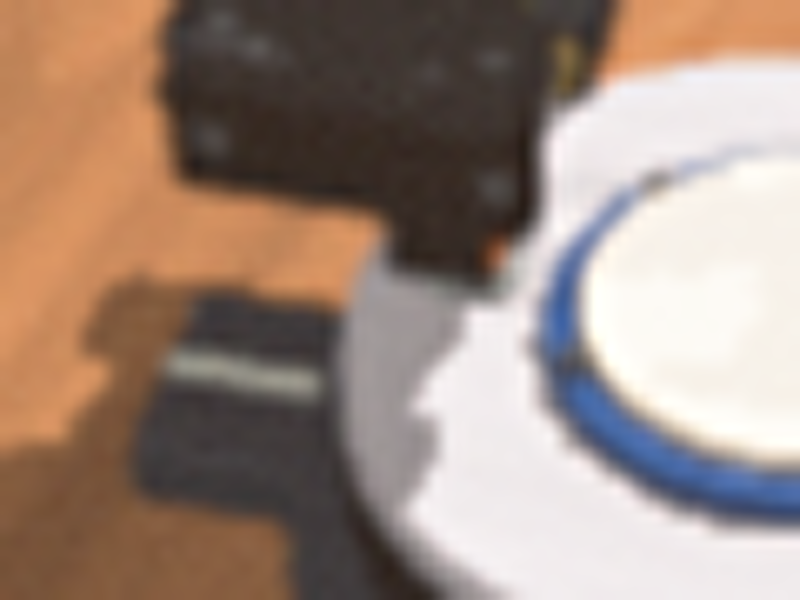

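Released: forces are zero, the opening is 28 mm, and the orange grip stands between the fingers. I'll go straight up.

Call:
step_arm([
  [[0,0,-5,-0.3,0.4,0,0.4],[0,0,-10,0,0,0,0.4],[0,0,-15,0,0,0,0.4],[0,0,-20,0,0,0,0.4],[0,0,-25,0,0,0,0.4],[0,0,-25,0,0,0,0.4],[0,0,-20,0,0,0,0.4]],
])

```text
time: 12.85
tool_pos: [638.2, -80.3, 156.7]
orientation: [0.276, -3.118, -0.005]
wrist_force: [-0.2, -0.1, 0.7]
opening: 34.8
```

Run:
```python
from h import *
to([640.7,-79.6,150])
p,d=vision.snapshot("side");np.savez("side17.npz",p=p,d=d)
cv2.imwrite("pics/side17.png",cv2.resize(p[190:265,260:360],(800,600),interpolation=cv2.INTER_CUBIC)[:,:,::-1])
```

```text
t 12.85 tcp [638.2 -80.3 156.7] jaw 100.1 z [-0.012  0.002 -1.   ] F [-0.2 -0.1  0.7] T [ 0.   -0.    0.03] open 34.8 tool delta [-2.7  0.3  6.7]
```

View pics/side17.png

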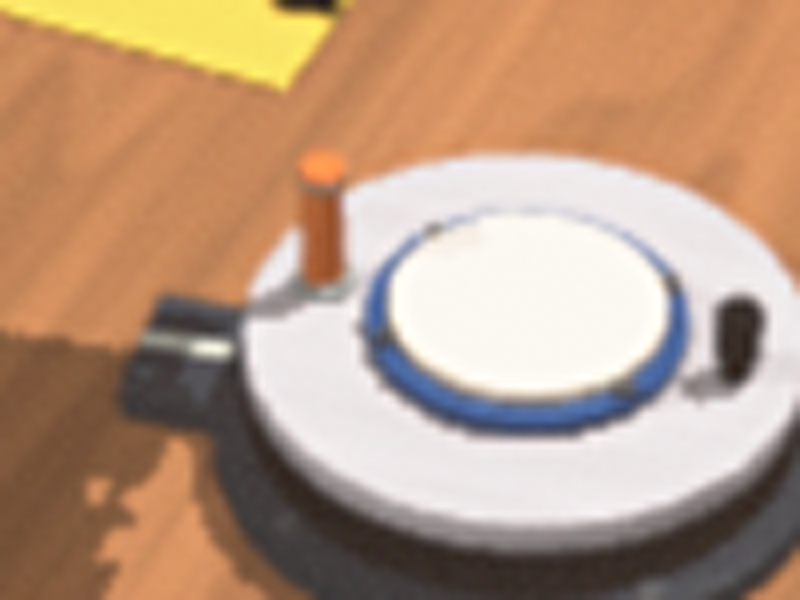

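The pin stands upright with its collar on the plate at crop (322,285), and its top is at (323,165). Last, a numeric height check and a look at the rack and loose objects.

Run:
```python
from h import *
z=np.load("side17.npz");p,d=z["p"],z["d"];W=cloud("side",p,d)
h=cv2.cvtColor(p,cv2.COLOR_RGB2HSV);k=np.zeros((480,640),bool);k[203:228,294:306]=1
m=k&(h[...,0]<12)&(h[...,1]>165);q=W[m];print("orange z max",np.percentile(q[:,2],[2,50,98]).round(1),len(q))
a=np.pi/180
top=W[209:212,299:302].reshape(-1,3);print("top face",np.median(top,0).round(1))
k[:]=0;k[205:250,340:365]=1
for A,c,s,l in comps(k&(p.max(2)<70),4): print("knob",A,c,s,onz("side",c,68))
c=np.array([563.1,-87.7])
cv2.imwrite("pics/side18.png",p[:,:,::-1])
t,_=vision.snapshot("top");cv2.imwrite("pics/top18.png",t[:,:,::-1])
```

```text
orange z max [ 59.5  83.3 108.2] 37
top face [639.3 -81.2 107. ]
knob 33 [351.73 231.79] [350 228   5  10] [487.07961013 -94.46058798  68.        ]
knob 10 [357.8 246.9] [356 244   4   6] [451.45967353 -42.76754363  68.        ]
```

View pics/top18.png

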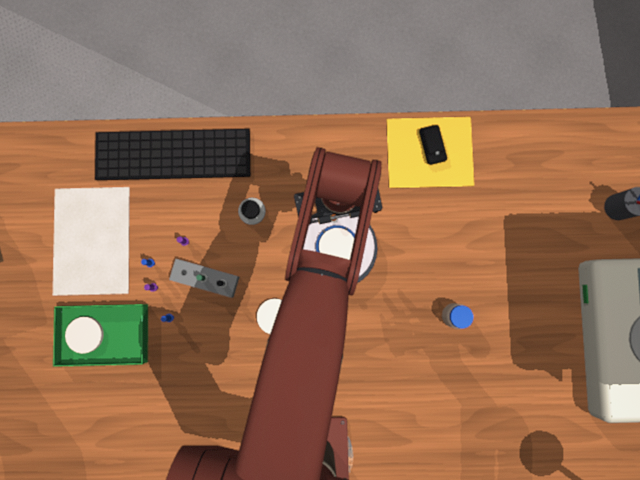

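Run:
```python
from station import env
print(env.close_job())
```

```text
the job is handed in; nothing more can be done
None
```

The locking pin is seated through the plate and the index ring, released, and the job was handed in at about 13 s of the 58 s allowed. I took the pin from the rack, set it in the plate hole and turned the plate clockwise with it. It dropped into the index hole about 4° clockwise of the mark. I then pushed it past the catch (about 7 N) until the collar stopped it at 17 N.

- **Last checks:** By side-camera depth, the pin's top is at z = 107.0 mm, exactly what a flat collar gives. Its axis is about 76.5 mm from the pivot (76 expected). It looks upright in the picture, but I did not measure its angle. The arm is clear and the wrist force is near zero. In the last top view the green and black drivers, spare blank, jar and desk controller are where they started.
- **Disagreement:** At the rack, the reported tool height was about 35 mm below where the cameras saw the fingertips. A test closing above the pin confirmed this, so I worked heights from the images and from contact. I did not find the cause. The side camera also read about 1 px off in rows.

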